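# Fetch the scraper from the lab caddy and clear broken porcelain off the prep plate

## Robot

A 7-joint arm with a two-finger parallel gripper is mounted at the origin on the work surface. World frame = base frame: x ahead of the robot, y to its left, z up, the work surface at z = 0. Lengths are in m, angles in rad, forces in N, time in s.
With the tool pointing down it reaches from about 0.4 to 0.925 m from the base axis. Payload 4.1 kg.
Tool frame: the origin (TCP) lies where the fingers leave the gripper's body, on its centre line; the fingertips stand 73 mm ahead of it and the grasp point (between the pads) lies robot.grasp_offset ahead of it (robot.grasp_offset is the distance from the TCP to the grasp point, in m); z points along the fingers, x is the direction in which the jaws open and shut, and the axes are right-handed (so a half turn about z gives the same grasp; the last joint's range is limited). The gripper opens to 85 mm and grips with 20 to 120 N. Pads are 22 mm wide; open, the fingers measure 114 mm over their backs; the gripper's body (76 mm by 85 mm) begins 54 mm behind the grasp point. The pads swing forward as they close: fully open they stand 13 mm farther back than shut.
Start: joints at [1.208, 0.398, 0.045, 1.537, -0.019, 1.207, -0.051], TCP at [0.17, -0.628, 0.304] pointing down, gripper open.
Joint ranges: [-2.82, 2.82], [-0.49, 2.23], [-1.37, 1.46], [0, 2.46], [-1.36, 4.5], [0.23, 2], [-2.94, 2.94]. Speed limits (rad/s): [2.57, 2.57, 3.14, 3.14, 3.14, 3.14, 3.14].

## Interface

Orientations are given as a unit quaternion [x, y, z, w].
In Python, from cell import robot gives the robot as it stands.
- The arm moves only by the shell command python3 -m handwheel 'ROWS' [FORCE]. ROWS is JSON, a list of rows, each an object with "slide": the shift along the tool's x, y, z in mm, a list of three; "angular": the turn, a rotation vector about the tool's x, y, z in rad, a list of three; "grip": the opening, from 0 (shut) to 1 (fully open). A call has 1 to 8 rows; each row is the pose to reach, as a shift and turn from the pose commanded when the call began, along the tool's axes at that moment; what a row does not reach only later rows make up. A row lasts 1/10 s, in which the tool goes at most 50 mm and 8.59 degrees, less where a joint would pass 70% of its speed; a pose out of reach is approached as far as the arm can. A call with a gripper value outside its range is refused whole. The fingers move at their own pace and stop on an object; FORCE is the grip in N (left out, the last holds). Time passes only in rows, so rows that repeat a pose let the fingers close. It gives the time, the measured TCP pose, the force and the opening at its end, in the units of the state.
- robot.get_obs(): the state, without advancing time (a new reading comes with each control period).
- robot.capture(name): name is "side" or "top" or "wrist"; returns a dict with "color" (480x640x3 uint8, blue, green, red), "fovy" (degrees; the focal length in pixels is half the picture's height over the tangent of half this angle, whatever the lens; pixels are square), "cx", "cy" (the principal point, pixels), "xyz" and "attitude" of the camera in the world. Camera axes: x right, y down, z forward; pixel columns grow to the right and rows downward; lengths in m; the calibration is good to about 2 mm. The wrist camera is an equidistant fisheye: a pixel r from the principal point sees the ray r / f radians off the axis. A picture is of the moment at which its call begins. There is no depth.
- robot.job_done(): hands the job in, once; it reports no verdict.
The state is a dict: "time": time; "joints": joint angles; "qd": joint speeds; "joint_torque": joint torques, N m; "eef_pos": TCP position; "tool_rot": TCP orientation; "force": force on the tool from outside, world axes, zero at the start; "moment": the same for the moment, N m; "gripper_width": finger opening in m.
Only numpy, scipy, OpenCV 4.12 (cv2) and the standard library are available. Lean on these libraries where they do the work, as an engineer would, in place of code of your own. Each camera call takes 0.05 s, during which the arm holds its last target. There are 200 camera calls.

## Task

A dish has broken on the steel prep plate: take the scraper with the rectangular block out from under the handle of the crowded caddy, without knocking the caddy, and use it to push all three porcelain pieces off the plate's far end into the catch pan. The pieces are sharp, so never touch them with the gripper or arm. Then leave the scraper standing upright on the cleared plate, block down, and leave everything else, in the caddy and on the bench, where it is.

Things in the scene. Friction and masses are not known exactly. Their poses are not given: they have to be found in the camera images.
- scraper: Bench scraper: black block 34 (x) x 130 (y) x 26 mm high with a steel underside and, on its middle, an upright grip 30 (x) x 24 (y) mm from z 26 to 100 mm. About 0.25 kg, same either way round. Origin: centre of its underside, z up, y along the block. It stands on the caddy floor, under the caddy's handle.
- caddy: Grey open caddy, fixed, outer 260 (x) x 340 (y) mm, walls 70 high and 6 thick, floor 6 mm. Its handle is a 20 mm steel bar along y above the middle (x = 0), centre 225 mm above the bench, on uprights 30 mm wide (x), 8 mm thick at both ends (y = +-166), up to 235 mm. Origin: centre of the underside, z up, x roughly away from the robot.
- plate: Steel prep plate on a plinth, fixed: flat smooth top 180 (x) x 260 (y) mm, 50 mm above the bench, no rims. Origin: centre of its footprint at bench height, z up, x roughly away from the robot, towards the catch pan at its far (+x) end.
- pan (a point): Middle of the inner floor of the aluminium catch pan at the plate's far end (outer 130 (x) x 260 (y) x 40 mm high, walls and floor 4 mm). Its near wall is 2 mm beyond the plate's edge, its rim 10 mm below the plate's top. Axes as the plate's; 157 mm along the plate's x from the plate's origin, 4 mm above the bench.
- shard0: Flat broken piece of white porcelain dish, about 60 x 34 mm and 9 mm thick, 30 g, lying on the prep plate at first. Origin: centre of its underside, z up, x along its length.
- shard1: Flat broken piece of white porcelain dish, about 56 x 34 mm and 9 mm thick, 30 g, lying on the prep plate at first. Origin: centre of its underside, z up, x along its length.
- shard2: Flat broken piece of white porcelain dish, about 58 x 34 mm and 9 mm thick, 30 g, lying on the prep plate at first. Origin: centre of its underside, z up, x along its length.
- boss: Bystander in the caddy's near row (which place varies): aluminium boss-head block 44 x 60 x 38 mm high with a short screw on its +y end. Origin: centre of its underside, z up.
- bung: Bystander in the caddy's near row: dark rubber bung, a cone 48 mm wide, 36 mm high. Origin: centre of its underside, z up.
- chuck: Bystander in the caddy's near row: dark steel clamp jaw block 40 x 64 x 38 mm high. Origin: centre of its underside, z up.
- tamper: Bystander in the caddy's far row: black tamper, like the scraper but with a round foot 52 mm wide and 28 mm high; grip 24 x 24 mm up to 100 mm. Not the scraper. Origin: centre of its underside, z up.
- vial: Bystander in the caddy's far row: amber bottle 48 mm wide, 105 mm high. Origin: centre of its underside, z up.
- jar: Bystander in the caddy's far row: white jar 54 mm wide, 70 mm high. Origin: centre of its underside, z up.
- beaker: Bystander: open glass beaker 48 mm wide, 80 mm high, on the bench in front of the robot between caddy and plate. Origin: centre of its underside, z up.
- reagent: Bystander: amber reagent bottle 68 mm wide, 160 mm high, on the bench beyond and between caddy and plate. Origin: centre of its underside, z up.
Things that resemble listed ones, but are neither listed nor needed, are in the scene too. What is shaped like the shard0 but black, red or yellow is not meant.

How it is judged:
By the outcome, as a careful person would: the job done as asked, in the order asked, and still so for the second after the job is handed in, with the robot touching nothing.
It also fails if it takes over 72 s, if anything falls off the work surface, if the arm or the gripper's body presses on something with over 40 N, if the wrist force passes 120 N, or if a joint passes its speed limit or range.

## Working session

There is one attempt and no reset: what is moved stays moved. The work goes in short steps, Python scripts to look and compute and a shell command to move; the robot and the scene stay as the last step left them, time stands still between calls to the robot, and variables do not carry over. Pictures are saved under pics/ and viewed, about 8 in all and at most 12, crops included, and the job is handed in when it is done.

```bash
ls; mkdir -p pics
cat > h.py <<'E'
import numpy as np,cv2
from scipy.spatial.transform import Rotation as R
from cell import robot
import json
def snap(n,f):
    c=robot.capture(n); cv2.imwrite(f'pics/{f}.png',c['color'])
    d={k:(v.tolist() if hasattr(v,'tolist') else v) for k,v in c.items() if k!='color'}
    json.dump(d,open(f'pics/{f}.json','w')); return c
def rot(a):
    a=np.array(a); return a if a.shape==(3,3) else R.from_quat(a).as_matrix()
def pix(f,u,v,z):
    c=json.load(open(f'pics/{f}.json')); F=240/np.tan(np.radians(c['fovy'])/2)
    x=np.array([(u-c['cx'])/F,(v-c['cy'])/F]); 
    if 'wrist' in f:
        r=np.hypot(*x); d=np.r_[x/max(r,1e-9)*np.sin(r),np.cos(r)]
    else: d=np.r_[x,1]
    d=rot(c['attitude'])@d; p=np.array(c['xyz']); return p+d*(z-p[2])/d[2]
def proj(f,P):
    c=json.load(open(f'pics/{f}.json')); F=240/np.tan(np.radians(c['fovy'])/2)
    q=rot(c['attitude']).T@(np.array(P)-np.array(c['xyz']))
    if 'wrist' in f:
        t=np.arctan2(np.hypot(q[0],q[1]),q[2]); w=q[:2]/np.hypot(q[0],q[1])*t
    else: w=q[:2]/q[2]
    return w*F+[c['cx'],c['cy']]
def tool(dw):  # world displacement -> tool mm
    return np.round(rot(robot.get_obs()['tool_rot']).T@np.array(dw)*1000,1)
E
python3 - <<'E'
from h import *
for n in ['top','side']:
    c=snap(n,n+'0'); print({k:v for k,v in c.items() if k!='color'})
o=robot.get_obs(); print({k:np.round(v,3) for k,v in o.items()}, robot.grasp_offset); print(rot(o['tool_rot']).round(3))
E
```

```text
pics
{'fovy': 45.02034662498396, 'cx': 320.1901733364777, 'cy': 238.7391816950179, 'xyz': array([ 0.38218001, -0.04302947,  1.35200258]), 'attitude': array([-0.70416662,  0.70547972, -0.06272642,  0.05013116])}
{'fovy': 57.926637664674004, 'cx': 318.0581073769659, 'cy': 244.11669056688365, 'xyz': array([ 0.17343326, -0.62453761,  0.94158068]), 'attitude': array([ 0.8921966 , -0.30345245,  0.10230978, -0.31848792])}
{'time': np.float64(0.1), 'joints': array([ 1.208,  0.399,  0.045,  1.538, -0.019,  1.207, -0.051]), 'qd': array([ 0.001,  0.   ,  0.001, -0.003, -0.002, -0.001, -0.001]), 'joint_torque': array([ 4.0000e-03, -4.7626e+01,  1.3700e+00, -2.5495e+01,  1.2000e-02,
        5.0000e-03, -0.0000e+00]), 'eef_pos': array([ 0.169, -0.627,  0.303]), 'tool_rot': array([ 0.794, -0.608, -0.001, -0.   ]), 'force': array([-0.463,  0.104,  0.349]), 'moment': array([0.033, 0.009, 0.009]), 'gripper_width': np.float64(0.086)} 0.0539
[[ 0.261 -0.965 -0.001]
 [-0.965 -0.261  0.002]
 [-0.002  0.    -1.   ]]
```

View pics/top0.png

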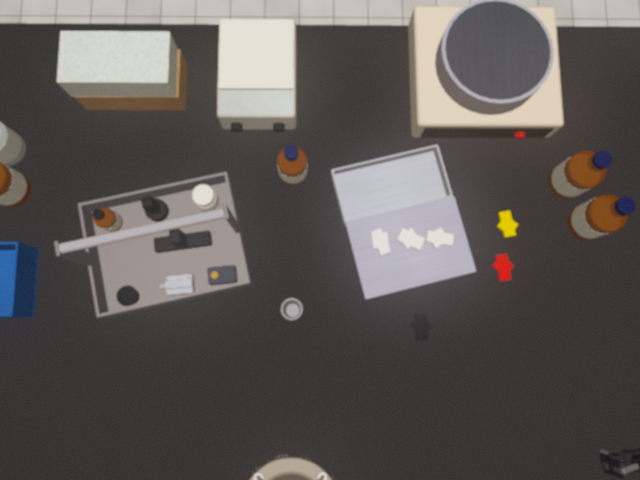

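View pics/side0.png

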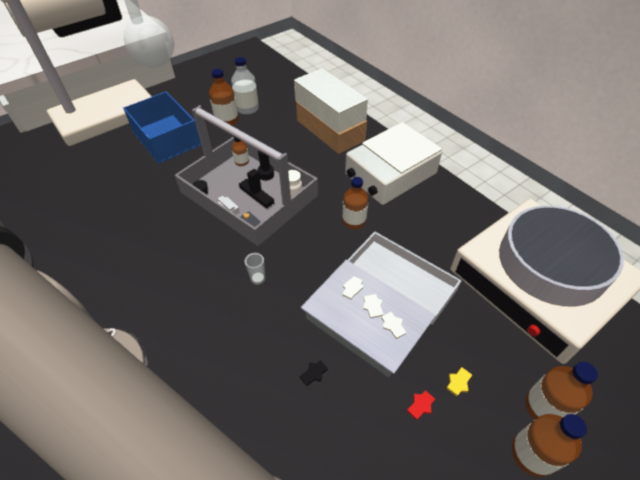

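The overview shows the caddy on the left (top picture, about 80–248, 175–315), with the scraper at about (183,240) partly under the handle. The plate is at about (347–474, 198–297), with three white shards around (381,241), (411,239) and (440,238). The pan lies above it in the picture.

Run:
```python
import cv2
a=cv2.imread('pics/top0.png')
cv2.imwrite('pics/c1.png',cv2.resize(a[168:322,50:260],None,fx=3.8,fy=3.8,interpolation=cv2.INTER_CUBIC))
cv2.imwrite('pics/c2.png',cv2.resize(a[140:300,325:485],None,fx=3.7,fy=3.7,interpolation=cv2.INTER_CUBIC))
```

```text
(no output)
```

View pics/c1.png

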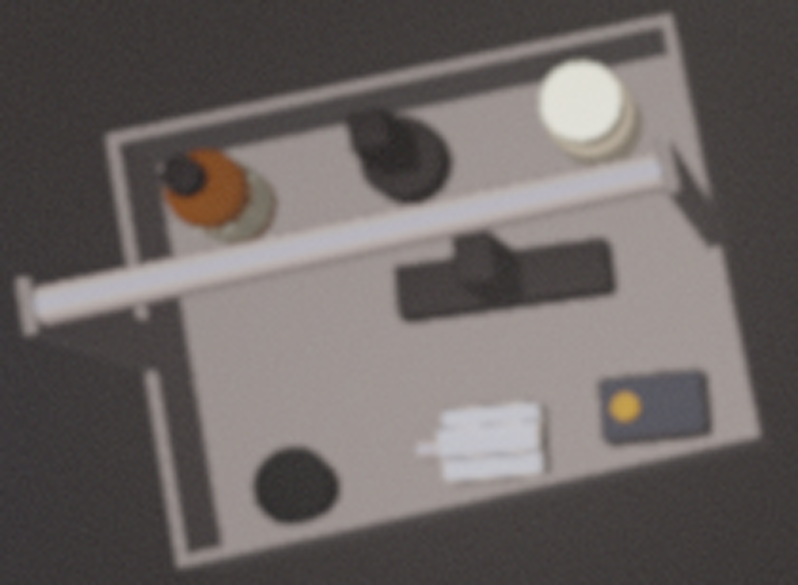

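View pics/c2.png

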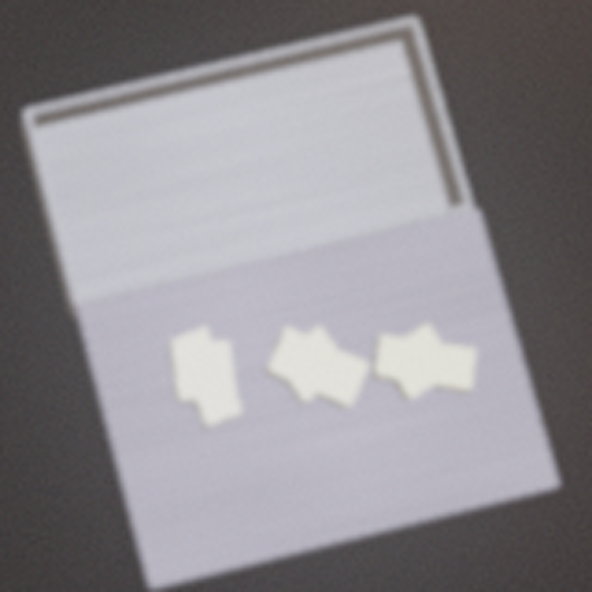

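Run:
```python
from h import *
def q(pts,s,ox,oy,z,name):
    P=np.array([pix('top0',u/s+ox-.4,v/s+oy-.4,z) for u,v in pts]); print(name,P[:,:2].round(4).tolist(),'mean',P[:,:2].mean(0).round(4)); return P
C=lambda p,z,n:q(p,3.8,50,168,z,n)
W=C([(110,135),(668,15),(758,437),(183,566)],.07,'caddy')
for i in range(4): print(np.linalg.norm(W[i]-W[(i+1)%4]).round(3),end=' ')
def ang(a,b): return np.degrees(np.arctan2(*(a-b)[:2][::-1])).round(1)
print('yaw x',ang(W[0],W[3]),ang(W[1],W[2]),'y',ang(W[0],W[1]),ang(W[3],W[2]))
H=C([(40,305),(655,172)],.225,'bar'); print(np.linalg.norm(H[0]-H[1]),ang(H[0],H[1]))
S=C([(397,267),(606,242),(613,293),(405,319)],.032,'scr'); print(ang(S[0],S[1]),ang(S[3],S[2]),np.linalg.norm(S[0]-S[1]))
C([(478,253)],.106,'grip')
C([(373,132),(407,160)],.106,'tamper(top,foot)');C([(407,158)],.034,'foot');C([(185,173)],.111,'vial');C([(582,102)],.076,'jar')
C([(297,485)],.04,'bung');C([(492,440)],.044,'boss');C([(655,407)],.044,'chuck')
D=lambda p,z,n:q(p,3.7,325,140,z,n)
P=D([(80,300),(480,210),(558,485),(152,590)],.05,'plate')
for i in range(4): print(np.linalg.norm(P[i]-P[(i+1)%4]).round(3),end=' ')
print('yaw x',ang(P[0],P[3]),ang(P[1],P[2]),'y',ang(P[0],P[1]),ang(P[3],P[2]))
D([(207,375),(318,367),(427,363)],.059,'shards')
D([(23,108),(415,15)],.04,'pan far')
for n,u,v,z in [('beaker',291,309,.04),('reagent cap',291,152,.16)]: print(n,pix('top0',u,v,z))
```

```text
caddy [[0.6701, 0.4768], [0.7439, 0.1493], [0.4906, 0.0913], [0.4171, 0.4194]] mean [0.5805 0.2842]
0.336 0.26 0.336 0.259 yaw x 12.8 12.9 y 102.7 102.6
bar [[0.546, 0.444], [0.6158, 0.1308]] mean [0.5809 0.2874]
0.32086315857291914 102.6
scr [[0.5971, 0.3148], [0.6124, 0.1892], [0.5811, 0.1842], [0.5654, 0.3087]] mean [0.589  0.2492]
97.0 97.2 0.12648721926209994
grip [[0.5931, 0.249]] mean [0.5931 0.249 ]
tamper(top,foot) [[0.6639, 0.3118], [0.6474, 0.2916]] mean [0.6557 0.3017]
foot [[0.664, 0.311]] mean [0.664 0.311]
vial [[0.6387, 0.4162]] mean [0.6387 0.4162]
jar [[0.689, 0.198]] mean [0.689 0.198]
bung [[0.4653, 0.366]] mean [0.4653 0.366 ]
boss [[0.4913, 0.2512]] mean [0.4913 0.2512]
chuck [[0.5108, 0.1554]] mean [0.5108 0.1554]
plate [[0.6339, -0.1264], [0.6912, -0.3775], [0.5185, -0.4185], [0.4549, -0.1683]] mean [ 0.5746 -0.2727]
0.258 0.178 0.258 0.184 yaw x 13.2 13.4 y 102.9 104.2
shards [[0.5854, -0.2032], [0.5903, -0.2715], [0.5928, -0.3386]] mean [ 0.5895 -0.2711]
pan far [[0.7595, -0.0923], [0.8214, -0.3435]] mean [ 0.7904 -0.2179]
beaker [ 0.43357647 -0.00063919  0.04      ]
reagent cap [ 0.76185973 -0.00293734  0.16      ]
```

```bash
cat >> h.py <<'E'
def att(phi,th):
    p,t=np.radians([phi,th]); z=np.array([np.cos(p)*np.sin(t),np.sin(p)*np.sin(t),-np.cos(t)])
    x=np.array([np.sin(p),-np.cos(p),0]); return np.c_[x,np.cross(z,x),z]
def rel(g,phi,th,back=0,frm=None):
    """slide/angular taking the tool from pose frm=(tcp,R) (default: now) to grasp point g"""
    if frm is None:
        o=robot.get_obs(); frm=(o['eef_pos'],rot(o['tool_rot']))
    Rt=att(phi,th); t=np.array(g)-Rt[:,2]*(robot.grasp_offset+back)
    s=frm[1].T@(t-frm[0])*1000; w=R.from_matrix(frm[1].T@Rt).as_rotvec()
    print('slide',s.round(1).tolist(),'ang',w.round(3).tolist(),'|s|',np.linalg.norm(s).round(),'deg',np.degrees(np.linalg.norm(w)).round(1)); return (t,Rt)
def gp():
    o=robot.get_obs(); Rr=rot(o['tool_rot']); return o['eef_pos']+Rr[:,2]*robot.grasp_offset
E
python3 - <<'E'
from h import *
a=rel((.48,-.28,.30),10,0); b=rel((.49,.10,.28),7,20)
rel((.589,.249,.075),7,55,.12,b)
E
```

```text
slide [-254.1, -390.4, -50.5] ang [0.0, 0.002, 0.089] |s| 469.0 deg 5.1
slide [-620.9, -480.9, -26.6] ang [0.349, 0.026, 0.14] |s| 786.0 deg 21.6
slide [-135.8, 60.5, 143.9] ang [0.611, 0.0, -0.0] |s| 207.0 deg 35.0
```

```bash
python3 -m handwheel '[{"slide":[-254,-390,-50],"angular":[0,0,0.09],"grip":1},{"slide":[-254,-390,-50],"angular":[0,0,0.09],"grip":1},{"slide":[-254,-390,-50],"angular":[0,0,0.09],"grip":1},{"slide":[-254,-390,-50],"angular":[0,0,0.09],"grip":1},{"slide":[-254,-390,-50],"angular":[0,0,0.09],"grip":1},{"slide":[-254,-390,-50],"angular":[0,0,0.09],"grip":1},{"slide":[-254,-390,-50],"angular":[0,0,0.09],"grip":1},{"slide":[-254,-390,-50],"angular":[0,0,0.09],"grip":1}]'
python3 - <<'E'
from h import *
print(gp().round(3)); a=rel((.49,.10,.28),7,20)
E
```

```text
time: 0.9
eef_pos: [0.4354, -0.3293, 0.3466]
tool_rot: [0.766, -0.643, -0.0, 0.0]
force: [0.3, -0.3, -0.3]
gripper_width: 0.0853
[ 0.435 -0.329  0.293]
slide [-414.3, -109.5, 15.9] ang [0.349, 0.009, 0.051] |s| 429.0 deg 20.2
```

```bash
python3 -m handwheel '[{"slide":[-410,-105,15],"angular":[0.35,0,0.05],"grip":1},{"slide":[-410,-105,15],"angular":[0.35,0,0.05],"grip":1},{"slide":[-410,-105,15],"angular":[0.35,0,0.05],"grip":1},{"slide":[-410,-105,15],"angular":[0.35,0,0.05],"grip":1},{"slide":[-410,-105,15],"angular":[0.35,0,0.05],"grip":1},{"slide":[-410,-105,15],"angular":[0.35,0,0.05],"grip":1},{"slide":[-410,-105,15],"angular":[0.35,0,0.05],"grip":1},{"slide":[-410,-105,15],"angular":[0.35,0,0.05],"grip":1}]'
python3 - <<'E'
from h import *
print(gp().round(3),robot.get_obs()['joints'].round(2)); a=rel((.589,.249,.075),7,55,.12)
E
```

```text
time: 1.7
eef_pos: [0.4647, 0.0694, 0.3323]
tool_rot: [0.738, -0.652, 0.112, -0.133]
force: [0.6, -0.1, 0.0]
gripper_width: 0.0854
[0.483 0.072 0.282] [ 0.46 -0.12 -0.65  2.09 -0.07  0.8  -1.61]
slide [-161.9, 51.4, 150.3] ang [0.61, 0.008, -0.003] |s| 227.0 deg 34.9
```

```bash
python3 -m handwheel '[{"slide":[-40,13,38],"angular":[0.15,0,0],"grip":1},{"slide":[-80,26,75],"angular":[0.3,0,0],"grip":1},{"slide":[-120,38,113],"angular":[0.45,0,0],"grip":1},{"slide":[-160,51,150],"angular":[0.61,0,0],"grip":1},{"slide":[-160,51,150],"angular":[0.61,0,0],"grip":1},{"slide":[-160,51,150],"angular":[0.61,0,0],"grip":1},{"slide":[-160,51,150],"angular":[0.61,0,0],"grip":1}]'
python3 - <<'E'
from h import *
print(gp().round(3),robot.get_obs()['joints'].round(2)); a=rel((.589,.249,.075),7,55,.12)
c=snap('wrist','wrist1')
E
```

```text
time: 2.4
eef_pos: [0.472, 0.0952, 0.2628]
tool_rot: [-0.645, 0.668, -0.287, 0.236]
force: [4.2, -1.0, 1.1]
gripper_width: 0.0852
[0.509 0.091 0.224] [ 0.96 -0.19 -1.34  2.37  0.89  0.23 -2.85]
slide [-139.4, 78.6, 36.4] ang [0.206, -0.171, -0.075] |s| 164.0 deg 15.9
```

View pics/wrist1.png

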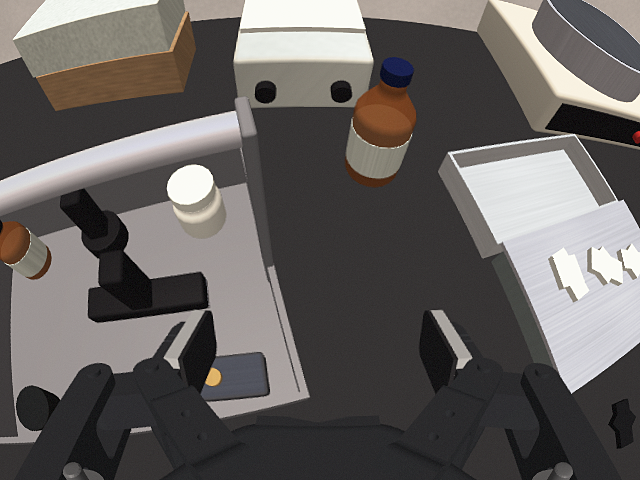

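The wrist view shows the scraper at about (130,280) under the bar. The arm stopped short of the pre-grasp pose because joint 6 is at its minimum. I'll fit a kinematic model from the poses so far and find a feasible tilt.

```bash
cat > kin.py <<'E'
import numpy as np, itertools
from scipy.spatial.transform import Rotation as R
from scipy.optimize import least_squares
LO=np.array([-2.82,-.49,-1.37,0,-1.36,.23,-2.94]);HI=np.array([2.82,2.23,1.46,2.46,4.5,2,2.94])
AX='zyzyzyz'
def fk(q,p,s):
    T=np.eye(3);x=np.array([0,0,p[0]])
    off={1:(0,p[1]),2:(p[2],0),3:(-p[2]+p[6],p[3]),4:(p[4],0),6:(0,p[5])}
    for i in range(7):
        T=T@R.from_euler(AX[i],s[i]*q[i]).as_matrix()
        if i in off: x=x+T@np.array([off[i][0],0,off[i][1]])
    return x,T
E
python3 - <<'E'
from kin import *
from h import robot
o=robot.get_obs()
D=[([1.208,.399,.045,1.538,-.019,1.207,-.051],[.169,-.627,.303],[.794,-.608,-.001,0]),
([.46,-.12,-.65,2.09,-.07,.8,-1.61],[.4647,.0694,.3323],[.738,-.652,.112,-.133]),
(o['joints'],o['eef_pos'],o['tool_rot'])]
D=[(np.array(a),np.array(b),R.from_quat(c).as_matrix()) for a,b,c in D]
best=[]
for s in itertools.product([1,-1],repeat=6):
    s=np.array((-1,)+s)
    e=[]
    E=[(fk(q,np.zeros(7),s)[1].T@t) for q,_,t in D]
    # constant tool rot offset
    e=sum(R.from_matrix(E[0].T@x).magnitude() for x in E[1:])
    best.append((e,tuple(s),R.from_matrix(E[0]).as_euler('xyz').round(2)))
best.sort(key=lambda b:b[0])
for b in best[:4]: print(b)
for b in best[:4]:
    s=b[1]
    f=lambda p:np.concatenate([(fk(q,p,s)[0]-x) for q,x,_ in D])
    r=least_squares(lambda p:np.r_[f(p),1e-3*(p-np.array([.3,.35,0,.35,0,.2,0]))],[.3,.35,0,.35,0,.2,0]); print(s,r.x.round(4),f(r.x).round(4))
print(o['joints'].round(3))
E
```

```text
(0.007465832522279903, (np.int64(-1), np.int64(1), np.int64(-1), np.int64(1), np.int64(-1), np.int64(1), np.int64(-1)), array([-0.  ,  0.  ,  3.14]))
(1.9263704760995517, (np.int64(-1), np.int64(1), np.int64(-1), np.int64(1), np.int64(1), np.int64(1), np.int64(-1)), array([ 0.03, -0.  , -3.13]))
(2.0377128260585495, (np.int64(-1), np.int64(-1), np.int64(-1), np.int64(1), np.int64(-1), np.int64(1), np.int64(-1)), array([-0.1 , -0.79, -3.1 ]))
(2.2016942735178207, (np.int64(-1), np.int64(-1), np.int64(-1), np.int64(-1), np.int64(-1), np.int64(-1), np.int64(-1)), array([-0.  , -0.  ,  3.14]))
(np.int64(-1), np.int64(1), np.int64(-1), np.int64(1), np.int64(-1), np.int64(1), np.int64(-1)) [ 0.6441  0.688  -0.1038  0.5926 -0.1339  0.5926  0.2504] [ 0.0366  0.0159  0.005   0.0102  0.0169 -0.0149 -0.0083  0.0032  0.0098]
(np.int64(-1), np.int64(1), np.int64(-1), np.int64(1), np.int64(1), np.int64(1), np.int64(-1)) [ 0.4604  0.7157 -0.0743  0.5146 -0.1991  0.5561  0.2377] [ 0.0274  0.009   0.0004  0.0014 -0.0053 -0.0021  0.0001 -0.      0.0017]
(np.int64(-1), np.int64(-1), np.int64(-1), np.int64(1), np.int64(-1), np.int64(1), np.int64(-1)) [ 1.3302 -2.7341  1.0813 -0.3694  0.6769 -1.3332  0.0771] [ 0.0378  0.0281  0.0032  0.0113  0.0764 -0.0289 -0.0155  0.0003  0.0257]
(np.int64(-1), np.int64(-1), np.int64(-1), np.int64(-1), np.int64(-1), np.int64(-1), np.int64(-1)) [-0.8347 -1.3917 -0.3877 -0.7691 -0.5542 -1.6544  0.8589] [ 0.0353  0.0098  0.0054 -0.0039 -0.0226 -0.0136  0.005  -0.0031  0.0082]
[ 0.989 -0.19  -1.316  2.378  0.892  0.25  -2.853]
```

```bash
cat > rec.py <<'E'
import pickle,os
from h import *
o=robot.get_obs(); L=pickle.load(open('d.pkl','rb')) if os.path.exists('d.pkl') else []
L.append((o['joints'],o['eef_pos'],rot(o['tool_rot']))); pickle.dump(L,open('d.pkl','wb'))
E
python3 rec.py
python3 - <<'E'
from h import *
rel((.483,.072,.30),7,20)
E
```

```text
slide [3.9, -58.1, -71.2] ang [-0.389, -0.181, -0.167] |s| 92.0 deg 26.4
```

```bash
M='python3 -m handwheel'
python3 -m handwheel '[{"slide":[2,-30,-35],"angular":[-0.14,-0.06,-0.06],"grip":1},{"slide":[4,-58,-71],"angular":[-0.28,-0.12,-0.12],"grip":1},{"slide":[4,-58,-71],"angular":[-0.39,-0.18,-0.17],"grip":1},{"slide":[4,-58,-71],"angular":[-0.39,-0.18,-0.17],"grip":1}]' | sed -n 2,3p; python3 rec.py
python3 -m handwheel '[{"slide":[0,-50,0],"angular":[-0.14,0,0],"grip":1},{"slide":[0,-100,0],"angular":[-0.28,0,0.1],"grip":1},{"slide":[0,-100,0],"angular":[-0.35,0.1,0.2],"grip":1}]' | sed -n 2,3p; python3 rec.py
python3 -m handwheel '[{"slide":[-30,-40,0],"angular":[0,-0.1,0],"grip":1},{"slide":[-60,-80,0],"angular":[0,-0.1,-0.2],"grip":1},{"slide":[-60,-80,0],"angular":[0,-0.2,-0.4],"grip":1}]' | sed -n 2,3p; python3 rec.py
python3 -m handwheel '[{"slide":[30,0,-40],"angular":[0.1,0.1,0],"grip":1},{"slide":[60,0,-80],"angular":[0.2,0.2,0.1],"grip":1},{"slide":[60,0,-80],"angular":[0.2,0.2,0.2],"grip":1}]' | sed -n 2,3p; python3 rec.py
cat > fit.py <<'E'
from kin import *
import pickle
S=np.array([-1,1,-1,1,-1,1,-1]); R0=R.from_euler('z',np.pi).as_matrix()
def fkg(q,P):
    # P: 8 offsets (base, after each joint)
    P=P.reshape(8,3); T=np.eye(3); x=P[0].copy(); 
    for i in range(7):
        T=T@R.from_euler(AX[i],S[i]*q[i]).as_matrix(); x=x+T@P[i+1]
    return x,T@R0
def fit(L):
    n=np.zeros((8,3)); n[0,2]=.3;n[2,2]=.35;n[4,2]=.35;n[7,2]=.2; n=n.ravel()
    # linear in P: regularised least squares
    A=[];b=[]
    for q,x,_ in L:
        T=np.eye(3);row=[np.eye(3)]
        for i in range(7):
            T=T@R.from_euler(AX[i],S[i]*q[i]).as_matrix(); row.append(T)
        A.append(np.hstack(row)); b.append(x)
    A=np.vstack(A);b=np.concatenate(b); lam=3e-3
    return n+np.linalg.solve(A.T@A+lam**2*np.eye(24),A.T@(b-A@n))
L=pickle.load(open('d.pkl','rb'))
L.append((np.array([1.208,.398,.045,1.537,-.019,1.207,-.051]),np.array([.17,-.628,.304]),None))
P=fit(L)
E
python3 - <<'E'
from fit import *
print(P.reshape(8,3).round(3)); print([ (np.linalg.norm(fkg(q,P)[0]-x)*1000).round(1) for q,x,_ in L])
for q,x,T in L: print(q.round(2),x.round(3))
E
```

```text
eef_pos: [0.468, 0.0742, 0.3394]
tool_rot: [0.679, -0.674, 0.234, -0.173]
eef_pos: [0.558, 0.0752, 0.3994]
tool_rot: [-0.619, 0.773, -0.133, 0.054]
eef_pos: [0.6446, 0.1253, 0.4086]
tool_rot: [0.739, -0.661, 0.086, -0.093]
eef_pos: [0.6267, 0.0574, 0.4951]
tool_rot: [-0.637, 0.73, -0.223, 0.108]
[[-0.    -0.     0.278]
 [ 0.    -0.006 -0.022]
 [-0.    -0.006  0.436]
 [ 0.    -0.015  0.086]
 [-0.    -0.015  0.413]
 [ 0.    -0.     0.063]
 [-0.    -0.     0.032]
 [-0.    -0.     0.232]]
[np.float64(0.0), np.float64(0.0), np.float64(0.0), np.float64(0.0), np.float64(0.0), np.float64(0.0)]
[ 0.99 -0.19 -1.32  2.38  0.89  0.25 -2.85] [0.47  0.067 0.259]
[ 0.34 -0.2  -0.65  2.2   0.25  0.59 -2.07] [0.468 0.074 0.339]
[ 0.3   0.11 -0.66  1.74  0.32  1.14 -2.25] [0.558 0.075 0.399]
[ 0.29  0.3  -0.73  1.53  0.29  1.15 -1.93] [0.645 0.125 0.409]
[ 0.31  0.12 -0.66  1.57  0.45  1.13 -2.17] [0.627 0.057 0.495]
[ 1.21  0.4   0.04  1.54 -0.02  1.21 -0.05] [ 0.17  -0.628  0.304]
```

```bash
cat > ik.py <<'E'
from fit import *
from h import att
def ik(g,phi,th,back=0,flip=False,q0=None,n=20,seed=0):
    Rt=att(phi,th)
    if flip: Rt=Rt@np.diag([-1,-1,1])
    t=np.array(g)-Rt[:,2]*(.0539+back); rng=np.random.default_rng(seed); best=None; mid=(LO+HI)/2
    def f(q):
        x,T=fkg(q,P); return np.r_[(x-t)*10,R.from_matrix(T.T@Rt).as_rotvec()*3, .003*(q-mid)/(HI-LO)*2]
    for k in range(n):
        s=q0 if (q0 is not None and k==0) else rng.uniform(LO+.02,HI-.02)
        r=least_squares(f,s,bounds=(LO+.03,HI-.03)); e=np.linalg.norm(r.fun[:6])
        if best is None or r.cost<best[1]: best=(r.x,r.cost,e)
    return best
E
python3 - <<'E'
from ik import *
for fl in (0,1):
  for phi in (7,20):
    for th in (30,40,50,60):
      o=[]
      for nm,g,ph,bk in [('pre',(.589,.249,.085),phi,.12),('grasp',(.589,.249,.085),phi,0),('plate0',(.51,-.26,.14),13.3,0),('plate1',(.66,-.25,.14),13.3,0)]:
        if phi==20 and 'plate' in nm: continue
        b=ik(g,ph,th,bk,fl,n=6); o.append((nm,b[2].round(3),b[0].round(2).tolist() if b[2]<.02 else ''))
      print(fl,phi,th,o)
E
```

```text
Traceback (most recent call last):
  File "ik.py", line 11, in ik
    r=least_squares(f,s,bounds=(LO+.03,HI-.03)); e=np.linalg.norm(r.fun[:6])
ValueError: Initial guess is outside of provided bounds
```

```bash
sed -i 's/LO+.02,HI-.02/LO+.04,HI-.04/' ik.py
python3 - <<'E'
from ik import *
for fl in (0,1):
  for phi in (7,20):
    for th in (30,40,50,60):
      o=[]
      for nm,g,ph,bk in [('pre',(.589,.249,.085),phi,.12),('grasp',(.589,.249,.085),phi,0),('plate0',(.51,-.26,.14),13.3,0),('plate1',(.66,-.25,.14),13.3,0)]:
        if phi==20 and 'plate' in nm: continue
        b=ik(g,ph,th,bk,fl,n=6); o.append((nm,b[2].round(3),b[0].round(2).tolist() if b[2]<.02 else ''))
      print(fl,phi,th,o)
E
```

```text
0 7 30 [('pre', np.float64(0.0), [-0.46, 0.13, -0.19, 2.14, 0.63, 0.48, -2.6]), ('grasp', np.float64(0.0), [-0.53, 0.39, -0.06, 2.1, 0.97, 0.3, -2.91]), ('plate0', np.float64(0.0), [0.45, 0.26, 0.17, 2.13, -0.88, 0.57, -0.01]), ('plate1', np.float64(0.0), [0.36, 0.44, 0.1, 1.86, -0.74, 0.55, -0.31])]
0 7 40 [('pre', np.float64(0.016), [0.48, 0.33, -1.34, 2.28, 1.46, 0.71, 2.91]), ('grasp', np.float64(0.0), [-0.14, 0.44, -0.56, 2.2, 1.79, 0.53, 2.62]), ('plate0', np.float64(0.0), [0.43, 0.28, 0.28, 2.21, -1.33, 0.64, 0.47]), ('plate1', np.float64(0.0), [0.24, 0.45, 0.32, 1.96, -1.33, 0.6, 0.26])]
0 7 50 [('pre', np.float64(0.0), [-0.27, 0.18, -0.57, 2.43, 1.87, 0.63, 2.35]), ('grasp', np.float64(0.0), [-0.41, 0.45, -0.29, 2.3, 2.22, 0.64, 2.11]), ('plate0', np.float64(0.0), [-0.18, 0.74, 1.22, 2.29, 4.47, 1.37, 0.79]), ('plate1', np.float64(0.0), [-0.06, 0.61, 0.77, 2.05, 4.47, 0.94, 0.62])]
0 7 60 [('pre', np.float64(0.366), ''), ('grasp', np.float64(0.0), [-0.61, 0.53, -0.11, 2.37, 2.43, 0.88, 1.81]), ('plate0', np.float64(0.0), [0.51, 0.44, 0.37, 2.32, 4.44, 1.04, 1.07]), ('plate1'
[... 1520 characters left out ...]
.38, 0.97, -1.18]), ('plate0', np.float64(0.0), [0.55, 0.44, 0.32, 2.32, 4.44, 1.02, -2.07]), ('plate1', np.float64(0.0), [0.3, 0.55, 0.36, 2.1, 4.3, 0.91, -2.21])]
1 20 30 [('pre', np.float64(0.0), [-0.19, 0.12, -0.36, 2.16, 0.38, 0.37, 1.07]), ('grasp', np.float64(0.0), [0.37, 0.62, -1.09, 2.1, 1.42, 0.61, 0.24])]
1 20 40 [('pre', np.float64(0.0), [0.4, 0.15, -1.01, 2.32, 1.41, 0.26, 0.05]), ('grasp', np.float64(0.0), [0.36, 0.61, -1.06, 2.22, 1.91, 0.59, -0.23])]
1 20 50 [('pre', np.float64(0.148), ''), ('grasp', np.float64(0.0), [0.08, 0.51, -0.71, 2.32, 2.47, 0.62, -0.88])]
1 20 60 [('pre', np.float64(0.651), ''), ('grasp', np.float64(0.0), [-0.17, 0.55, -0.43, 2.4, 2.78, 0.88, -1.23])]
```

```bash
cat > sim.py <<'E'
from ik import *
from h import robot
def step(q,g,phi,th,back,flip=True):
    Rt=att(phi,th)@(np.diag([-1,-1,1]) if flip else np.eye(3)); t=np.array(g)-Rt[:,2]*(.0539+back)
    def f(p):
        x,T=fkg(p,P); return np.r_[(x-t)*10,R.from_matrix(T.T@Rt).as_rotvec()*3,.01*(p-q)]
    r=least_squares(f,np.clip(q,LO+.011,HI-.011),bounds=(LO+.01,HI-.01)); return r.x,np.linalg.norm(r.fun[:6])
def path(q,W,n=8,pr=True):
    a=W[0]; 
    for b in W:
        worst=0
        for k in range(1,n+1):
            w=[np.array(u)+(np.array(v)-np.array(u))*k/n for u,v in zip(a,b)]; q,e=step(q,*w); worst=max(worst,e)
        if pr: print(np.round(b[0],3),b[1:],'err',round(worst,4),q.round(2).tolist())
        a=b
    return q
E
cat > pl.py <<'E'
import numpy as np
c,s=np.cos(np.radians(13.4)),np.sin(np.radians(13.4)); PC=np.array([.5746,-.2727])
def pw(x,y,z): return np.r_[PC+np.array([c*x-s*y,s*x+c*y]),z]
E
python3 - <<'E'
from sim import *
from pl import pw
q=robot.get_obs()['joints'].copy(); q[6]+=np.pi; G=np.array([.589,.249,.085]); X=np.array([.9925,.122,0])
for th in (45,52,58):
  print(th)
  # try from a natural config by ik at first
  W=[((.54,.24,.22),7,10,0),((.54,.24,.20),7,30,0),(G-X*.055+[0,0,.10],7,th,0),(G-X*.055,7,th,0),(G,7,th,0),(G-X*.05+[0,0,.01],7,th,0),(G-X*.05+[0,0,.17],7,th,0),((.52,.0,.27),7,th,0),
  (pw(-.065,0,.27),13.4,th,0),(pw(-.065,.05,.13),13.4,th,0),(pw(.09,.05,.13),13.4,th,0),(pw(-.065,-.05,.14),13.4,th,0),(pw(.09,-.04,.13),13.4,th,0)]
  path(q,W)
E
```

```text
45
[0.54 0.24 0.22] (7, 10, 0) err 0.0 [0.13, 0.31, -0.79, 1.83, 0.37, 0.97, 0.88]
[0.54 0.24 0.2 ] (7, 30, 0) err 0.0 [0.03, 0.17, -0.7, 2.1, 0.73, 0.56, 0.48]
[0.534 0.242 0.185] (7, 45, 0) err 0.0 [-0.13, 0.16, -0.63, 2.3, 1.57, 0.5, -0.4]
[0.534 0.242 0.085] (7, 45, 0) err 0.0 [-0.14, 0.42, -0.65, 2.35, 2.0, 0.68, -0.82]
[0.589 0.249 0.085] (7, 45, 0) err 0.0 [-0.12, 0.47, -0.6, 2.25, 2.0, 0.64, -0.73]
[0.539 0.243 0.095] (7, 45, 0) err 0.0 [-0.14, 0.39, -0.64, 2.34, 1.97, 0.66, -0.78]
[0.539 0.243 0.255] (7, 45, 0) err 0.0 [-0.07, 0.03, -0.64, 2.22, 1.16, 0.46, 0.02]
[0.52 0.   0.27] (7, 45, 0) err 0.0003 [-0.8, -0.28, 0.63, 2.38, 0.7, 0.25, 0.96]
[ 0.511 -0.288  0.27 ] (13.4, 45, 0) err 0.1591 [-0.97, -0.48, 1.45, 2.13, -0.12, 0.49, 2.49]
[ 0.5   -0.239  0.13 ] (13.4, 45, 0) err 0.7454 [-1.03, -0.48, 1.45, 2.37, 0.22, 0.24, 2.13]
[ 0.651 -0.203  0.13 ] (13.4, 45, 0) err 1.4024 [-1.33, -0.48, 1.45, 2.27, 1.04, 0.28, 1.13]
[ 0.523 -0.336  0.14 ] (13.4, 45, 0) err 1.3517 [-0.96, -0.48, 1.45, 2.28, 0.24, 0.29, 2.17]
[ 0.671 -0.291  0.13 ] (13.4, 45, 0) err 1.8349 [-1.23, -0.48, 1.4
[... 1577 characters left out ...]
39 0.243 0.095] (7, 58, 0) err 0.0 [-0.18, 0.52, -0.67, 2.44, 2.26, 1.03, -1.08]
[0.539 0.243 0.255] (7, 58, 0) err 0.0 [-0.11, 0.07, -0.68, 2.35, 1.84, 0.61, -0.68]
[0.52 0.   0.27] (7, 58, 0) err 0.1634 [1.55, -0.48, -1.24, 2.45, 4.34, 0.68, -2.85]
[ 0.511 -0.288  0.27 ] (13.4, 58, 0) err 0.2784 [-0.21, 0.72, 1.45, 2.21, 4.49, 1.6, -2.48]
[ 0.5   -0.239  0.13 ] (13.4, 58, 0) err 0.0568 [-0.14, 0.9, 1.21, 2.38, 4.29, 1.63, -2.22]
[ 0.651 -0.203  0.13 ] (13.4, 58, 0) err 0.0 [-0.34, 0.93, 1.15, 2.19, 4.11, 1.4, -2.47]
[ 0.523 -0.336  0.14 ] (13.4, 58, 0) err 0.0 [0.04, 0.94, 1.19, 2.17, 4.34, 1.66, -2.3]
[ 0.671 -0.291  0.13 ] (13.4, 58, 0) err 0.0 [-0.15, 0.98, 1.12, 2.02, 4.17, 1.45, -2.5]
```

Run:
```python
from sim import *
q=robot.get_obs()['joints'].copy(); q[6]+=np.pi; G=np.array([.589,.249,.082]); X=np.array([.9925,.122,0])
for th in (40,45):
  W=[((.54,.20,.24),7,10,0),((.54,.24,.20),7,30,0),(G-X*.055+[0,0,.10],7,th,0),(G-X*.055,7,th,0),(G,7,th,0),(G-X*.045+[0,0,.008],7,th,0),(G-X*.05+[0,0,.17],7,th,0),((.50,.09,.26),-5,th,0),((.59,-.02,.16),-18,th,0),((.59,-.02,.076),-18,th,0)]
  q1=path(q,W)
  for b in (0,1): print([ (np.round(e[0],2).tolist(),e[2].round(3)) for e in [ik((.59,-.02,.076),-18,0,0,b)]])
from h import *
print(gp().round(3)); r=att(7,10)@np.diag([-1,-1,1]); o=robot.get_obs(); print(R.from_matrix(rot(o['tool_rot']).T@r).as_rotvec(), rot(o['tool_rot']).round(2).tolist(),o['eef_pos'])
```

```text
[0.54 0.2  0.24] (7, 10, 0) err 0.0 [0.22, 0.25, -0.79, 1.84, 0.3, 0.98, 1.0]
[0.54 0.24 0.2 ] (7, 30, 0) err 0.0 [0.04, 0.17, -0.71, 2.1, 0.74, 0.56, 0.48]
[0.534 0.242 0.182] (7, 40, 0) err 0.0 [-0.1, 0.16, -0.63, 2.25, 1.3, 0.47, -0.12]
[0.534 0.242 0.082] (7, 40, 0) err 0.0 [-0.14, 0.39, -0.62, 2.31, 1.83, 0.58, -0.64]
[0.589 0.249 0.082] (7, 40, 0) err 0.0 [-0.13, 0.45, -0.58, 2.2, 1.8, 0.54, -0.53]
[0.544 0.244 0.09 ] (7, 40, 0) err 0.0 [-0.14, 0.38, -0.61, 2.29, 1.79, 0.56, -0.59]
[0.539 0.243 0.252] (7, 40, 0) err 0.0 [-0.01, 0.05, -0.68, 2.16, 0.91, 0.49, 0.29]
[0.5  0.09 0.26] (-5, 40, 0) err 0.0 [0.08, -0.16, -0.5, 2.32, 0.66, 0.43, 0.51]
[ 0.59 -0.02  0.16] (-18, 40, 0) err 0.0 [0.17, 0.19, -0.42, 2.27, 1.42, 0.41, -0.24]
[ 0.59  -0.02   0.076] (-18, 40, 0) err 0.0 [0.18, 0.38, -0.45, 2.31, 1.9, 0.51, -0.71]
[([-0.05, 0.48, 0.01, 1.85, -0.01, 0.82, -1.92], np.float64(0.0))]
[([0.26, 0.5, -0.39, 1.84, 0.25, 0.85, 1.01], np.float64(0.0))]
[0.54 0.2  0.24] (7, 10, 0) err 0.0 [0.22, 0.25, -0.79, 1.84, 0.3, 0.98, 1.0]
[0.54 0.24 0.2 ] (7, 30, 0) err 0.0 [0.04, 0.17, -0.71, 2.1
[... 289 characters left out ...]
09 ] (7, 45, 0) err 0.0 [-0.13, 0.41, -0.65, 2.33, 1.98, 0.67, -0.79]
[0.539 0.243 0.252] (7, 45, 0) err 0.0 [-0.06, 0.04, -0.65, 2.22, 1.18, 0.46, 0.01]
[0.5  0.09 0.26] (-5, 45, 0) err 0.0 [0.03, -0.17, -0.49, 2.37, 0.96, 0.39, 0.19]
[ 0.59 -0.02  0.16] (-18, 45, 0) err 0.0 [0.15, 0.2, -0.42, 2.32, 1.73, 0.47, -0.55]
[ 0.59  -0.02   0.076] (-18, 45, 0) err 0.0 [0.18, 0.41, -0.47, 2.36, 2.09, 0.62, -0.91]
[([-0.05, 0.48, 0.01, 1.85, -0.01, 0.82, -1.92], np.float64(0.0))]
[([0.26, 0.5, -0.39, 1.84, 0.25, 0.85, 1.01], np.float64(0.0))]
[0.65  0.047 0.448]
[-0.31065785  0.42140767  2.86063251] [[-0.17, -0.88, 0.44], [-0.98, 0.09, -0.19], [0.13, -0.46, -0.88]] [0.62667108 0.05736632 0.49514928]
```

```bash
sed -i 's/def rel(g,phi,th,back=0,frm=None):/def rel(g,phi,th,back=0,frm=None,flip=False):/; s/    Rt=att(phi,th); t=np.array(g)-Rt\[:,2\]\*(robot/    Rt=att(phi,th)@(np.diag([-1.,-1,1]) if flip else np.eye(3)); t=np.array(g)-Rt[:,2]*(robot/' h.py
python3 - <<'E'
from h import *
a=rel((.56,.12,.32),50,0); b=rel((.55,.17,.29),115,0,0,a); rel((.54,.20,.26),7,8,0,b,True)
E
```

```text
slide [-65.5, 120.6, 65.1] ang [-0.374, -0.364, -0.988] |s| 152.0 deg 64.0
slide [-39.8, -31.9, 30.0] ang [0.0, 0.0, -1.134] |s| 59.0 deg 65.0
slide [-3.5, -33.7, 30.5] ang [-0.121, 0.088, -1.254] |s| 46.0 deg 72.4
```

```bash
r='x'
python3 -m handwheel '[{"slide":[-33,60,33],"angular":[-0.374,-0.364,-0.988],"grip":1},{"slide":[-65,120,65],"angular":[-0.374,-0.364,-0.988],"grip":1},{"slide":[-65,120,65],"angular":[-0.374,-0.364,-0.988],"grip":1},{"slide":[-65,120,65],"angular":[-0.374,-0.364,-0.988],"grip":1},{"slide":[-65,120,65],"angular":[-0.374,-0.364,-0.988],"grip":1},{"slide":[-65,120,65],"angular":[-0.374,-0.364,-0.988],"grip":1},{"slide":[-65,120,65],"angular":[-0.374,-0.364,-0.988],"grip":1},{"slide":[-65,120,65],"angular":[-0.374,-0.364,-0.988],"grip":1}]' | sed -n 1,3p
python3 -m handwheel '[{"slide":[-40,-32,30],"angular":[0,0,-1.134],"grip":1},{"slide":[-40,-32,30],"angular":[0,0,-1.134],"grip":1},{"slide":[-40,-32,30],"angular":[0,0,-1.134],"grip":1},{"slide":[-40,-32,30],"angular":[0,0,-1.134],"grip":1},{"slide":[-40,-32,30],"angular":[0,0,-1.134],"grip":1},{"slide":[-40,-32,30],"angular":[0,0,-1.134],"grip":1},{"slide":[-40,-32,30],"angular":[0,0,-1.134],"grip":1},{"slide":[-40,-32,30],"angular":[0,0,-1.134],"grip":1}]' | sed -n 1,3p
python3 -c "
from h import *
print(robot.get_obs()['joints'].round(2),gp()); rel((.54,.20,.26),7,8,0,None,True)"
```

```text
time: 4.55
eef_pos: [0.5589, 0.1213, 0.3685]
tool_rot: [0.942, -0.337, -0.007, 0.001]
time: 5.35
eef_pos: [0.5474, 0.1719, 0.3389]
tool_rot: [0.975, 0.223, -0.006, -0.002]
[ 0.43  0.4  -1.06  1.65  0.35  1.31 -0.23] [0.54674877 0.1719949  0.28498267]
slide [-1.3, -30.8, 25.7] ang [-0.133, 0.091, -1.242] |s| 40.0 deg 71.7
```

```bash
python3 -m handwheel '[{"slide":[-1,-31,26],"angular":[-0.133,0.091,-1.242],"grip":1},{"slide":[-1,-31,26],"angular":[-0.133,0.091,-1.242],"grip":1},{"slide":[-1,-31,26],"angular":[-0.133,0.091,-1.242],"grip":1},{"slide":[-1,-31,26],"angular":[-0.133,0.091,-1.242],"grip":1},{"slide":[-1,-31,26],"angular":[-0.133,0.091,-1.242],"grip":1},{"slide":[-1,-31,26],"angular":[-0.133,0.091,-1.242],"grip":1},{"slide":[-1,-31,26],"angular":[-0.133,0.091,-1.242],"grip":1},{"slide":[-1,-31,26],"angular":[-0.133,0.091,-1.242],"grip":1}]' | sed -n 1,3p
python3 -c "
from h import *
print(robot.get_obs()['joints'].round(2),gp()); G=np.array([.589,.249,.082]); X=np.array([.9925,.122,0])
rel(G-X*.06+[0,0,.10],7,40,0,None,True)"
```

```text
time: 6.15
eef_pos: [0.5328, 0.1996, 0.3131]
tool_rot: [0.68, 0.731, 0.05, 0.045]
[ 0.56  0.44 -1.31  1.78  0.55  1.18  0.75] [0.53999611 0.2002472  0.25964641]
slide [40.3, -46.6, 84.4] ang [-0.564, 0.018, -0.047] |s| 104.0 deg 32.4
```

Run:
```python
from sim import *
q=robot.get_obs()['joints'].copy(); G=np.array([.589,.249,.082]); X=np.array([.9925,.122,0])
th=40
W=[((.54,.20,.26),7,10,0),(G-X*.06+[0,0,.10],7,th,0),(G-X*.06,7,th,0),(G,7,th,0),(G-X*.045+[0,0,.008],7,th,0),(G-X*.05+[0,0,.17],7,th,0),((.50,.09,.26),-5,th,0),((.59,-.02,.16),-18,th,0),((.59,-.02,.076),-18,th,0)]
path(q,W)
```

```text
[0.54 0.2  0.26] (7, 10, 0) err 0.0 [0.59, 0.42, -1.34, 1.81, 0.56, 1.13, 0.78]
[0.529 0.242 0.182] (7, 40, 0) err 0.0 [0.33, 0.26, -1.13, 2.25, 1.39, 0.6, -0.16]
[0.529 0.242 0.082] (7, 40, 0) err 0.0 [0.19, 0.52, -1.03, 2.31, 1.81, 0.78, -0.54]
[0.589 0.249 0.082] (7, 40, 0) err 0.0 [0.19, 0.58, -0.97, 2.19, 1.8, 0.75, -0.42]
[0.544 0.244 0.09 ] (7, 40, 0) err 0.0 [0.2, 0.52, -1.02, 2.28, 1.79, 0.75, -0.48]
[0.539 0.243 0.252] (7, 40, 0) err 0.0 [0.52, 0.12, -1.25, 2.16, 1.02, 0.56, 0.21]
[0.5  0.09 0.26] (-5, 40, 0) err 0.0 [0.5, -0.2, -0.86, 2.31, 0.45, 0.37, 0.71]
[ 0.59 -0.02  0.16] (-18, 40, 0) err 0.0001 [0.6, 0.26, -0.9, 2.26, 1.48, 0.54, -0.24]
[ 0.59  -0.02   0.076] (-18, 40, 0) err 0.0 [0.53, 0.48, -0.87, 2.31, 1.86, 0.68, -0.58]
```

```bash
python3 -m handwheel '[{"slide":[8,-9,17],"angular":[-0.11,0,-0.01],"grip":1},{"slide":[16,-19,34],"angular":[-0.22,0.01,-0.02],"grip":1},{"slide":[24,-28,51],"angular":[-0.34,0.01,-0.03],"grip":1},{"slide":[32,-37,68],"angular":[-0.45,0.02,-0.04],"grip":1},{"slide":[40,-46,84],"angular":[-0.564,0.02,-0.047],"grip":1},{"slide":[40,-46,84],"angular":[-0.564,0.02,-0.047],"grip":1},{"slide":[40,-46,84],"angular":[-0.564,0.02,-0.047],"grip":1}]' | sed -n 1,4p
python3 -c "
from h import *
print(robot.get_obs()['joints'].round(2),gp()); G=np.array([.589,.249,.082]); X=np.array([.9925,.122,0])
rel(G-X*.06,7,40,0,None,True); snap('wrist','wrist2')"
```

```text
time: 6.85
eef_pos: [0.4937, 0.2377, 0.2223]
tool_rot: [0.623, 0.704, 0.255, 0.226]
force: [-0.4, 0.2, -0.0]
[ 0.26  0.23 -1.05  2.25  1.37  0.58 -0.16] [0.52798805 0.24185769 0.1809065 ]
slide [-0.4, -62.4, 76.8] ang [-0.002, 0.001, -0.001] |s| 99.0 deg 0.2
```

View pics/wrist2.png

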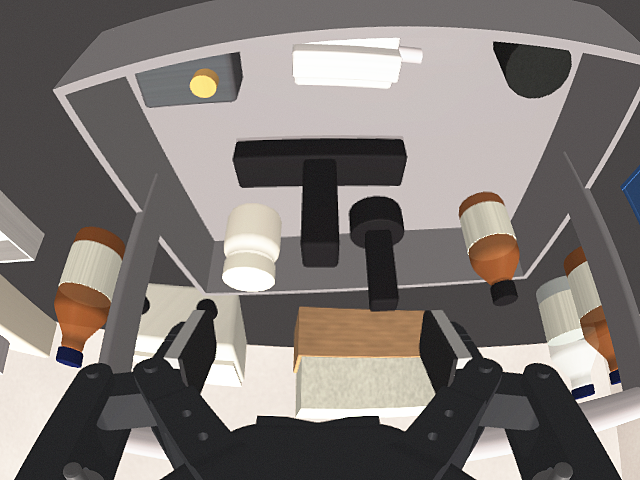

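The wrist view is inverted because the tool is flipped. The block spans columns 234–406 at rows 140–187, and the grip rises at column ~320 between the open fingers. I'll check that against my pose estimate by projection.

Run:
```python
from h import *
c=json.load(open('pics/wrist2.json')); print('cam',np.round(c['xyz'],3),rot(c['attitude']).round(2).tolist())
S=np.array([.589,.2492]); p=np.radians(7.1); X=np.array([np.cos(p),np.sin(p)]);Y=np.array([-X[1],X[0]])
for nm,a,b,z in [('blk',-17,65,.032),('blk',-17,-65,.032),('blk',17,65,.032),('blk',17,-65,.032),('grip',-15,12,.106),('grip',-15,-12,.106),('grip',15,12,.106),('grip',15,-12,.106)]:
    print(nm,a,b,proj('wrist2',np.r_[S+X*a/1e3+Y*b/1e3,z]).round(0))
```

```text
cam [0.39  0.225 0.226] [[-0.12, 0.53, 0.84], [0.99, 0.07, 0.1], [-0.0, 0.84, -0.54]]
blk -17 65 [407. 155.]
blk -17 -65 [227. 155.]
blk 17 65 [399. 185.]
blk 17 -65 [235. 186.]
grip -15 12 [337. 242.]
grip -15 -12 [297. 242.]
grip 15 12 [335. 266.]
grip 15 -12 [299. 266.]
```

```bash
python3 -m handwheel '[{"slide":[0,-21,26],"angular":[0,0,0],"grip":1},{"slide":[0,-42,51],"angular":[0,0,0],"grip":1},{"slide":[0,-62,77],"angular":[0,0,0],"grip":1},{"slide":[0,-62,77],"angular":[0,0,0],"grip":1},{"slide":[0,-47,90],"angular":[0,0,0],"grip":1},{"slide":[0,-31,103],"angular":[0,0,0],"grip":1},{"slide":[0,-16,115],"angular":[0,0,0],"grip":1},{"slide":[0,-16,115],"angular":[0,0,0],"grip":1}]'
python3 -c "
from h import *
print(robot.get_obs()['joints'].round(2),gp()); G=np.array([.589,.249,.082])
rel(G,7,40,0,None,True); snap('wrist','wrist3')"
```

```text
time: 7.7
eef_pos: [0.5618, 0.245, 0.1296]
tool_rot: [0.626, 0.699, 0.259, 0.229]
force: [0.4, -0.1, 0.5]
gripper_width: 0.0855
[ 0.14  0.55 -0.9   2.18  1.78  0.7  -0.43] [0.59652541 0.24901889 0.08855403]
slide [0.6, -9.6, 0.2] ang [0.007, 0.004, -0.011] |s| 10.0 deg 0.8
```

```bash
python3 -m handwheel '[{"slide":[0,0,0],"angular":[0,0,0],"grip":1},{"slide":[0,-1,0],"angular":[0,0,0],"grip":1}]'
python3 -c "
from h import *
print(gp()); G=np.array([.589,.249,.080])
rel(G,7,40,0,None,True)"
```

```text
time: 7.95
eef_pos: [0.5562, 0.2453, 0.1263]
tool_rot: [0.625, 0.702, 0.257, 0.227]
force: [-0.1, -0.4, -0.1]
gripper_width: 0.0849
[0.59065754 0.24946826 0.08501881]
slide [-0.3, -4.4, 2.7] ang [0.002, 0.001, -0.005] |s| 5.0 deg 0.3
```

Settled. Now a small correction, then close the gripper.

```bash
python3 -m handwheel '[{"slide":[0,-3,2],"angular":[0,0,0],"grip":1},{"slide":[0,-3,2],"angular":[0,0,0],"grip":0.2},{"slide":[0,-3,2],"angular":[0,0,0],"grip":0},{"slide":[0,-3,2],"angular":[0,0,0],"grip":0},{"slide":[0,-3,2],"angular":[0,0,0],"grip":0},{"slide":[0,-3,2],"angular":[0,0,0],"grip":0},{"slide":[0,-3,2],"angular":[0,0,0],"grip":0}]' 90
python3 -m handwheel '[{"slide":[0,0,0],"angular":[0,0,0],"grip":0},{"slide":[0,0,0],"angular":[0,0,0],"grip":0}]'
python3 -c "
from h import *
print(gp(),robot.get_obs()['moment']); print('up',tool([0,0,.01]),'fwd',tool([.01*.9925,.01*.122,0]))"
```

```text
time: 8.65
eef_pos: [0.5559, 0.2457, 0.1224]
tool_rot: [0.625, 0.702, 0.257, 0.227]
force: [0.4, 1.0, 1.5]
gripper_width: 0.0226
time: 8.85
eef_pos: [0.5559, 0.2456, 0.1224]
tool_rot: [0.625, 0.702, 0.257, 0.227]
force: [0.1, 1.1, 0.3]
gripper_width: 0.0228
[0.59040205 0.24984676 0.08120046] [0.01024782 0.56374146 0.13741971]
up [ 0.   6.4 -7.6] fwd [0.  7.6 6.4]
```

```bash
python3 -m handwheel '[{"slide":[0,5,-6],"angular":[0,0,0],"grip":0},{"slide":[0,-7,-21],"angular":[0,0,0],"grip":0},{"slide":[0,-21,-33],"angular":[0,0,0],"grip":0},{"slide":[0,-9,-48],"angular":[0,0,0],"grip":0},{"slide":[0,3,-63],"angular":[0,0,0],"grip":0},{"slide":[0,-11,-88],"angular":[0,0,0],"grip":0},{"slide":[0,-11,-88],"angular":[0,0,0],"grip":0}]'
python3 -c "
from h import *
print(gp()); c=snap('side','side1');cv2.imwrite('pics/s1.png',cv2.resize(c['color'][60:260,150:400],None,fx=3,fy=3))"
```

```text
time: 9.55
eef_pos: [0.4887, 0.2374, 0.183]
tool_rot: [0.624, 0.702, 0.257, 0.227]
force: [-0.8, 0.3, -2.3]
gripper_width: 0.0226
[0.52315317 0.24159056 0.14175849]
```

View pics/s1.png

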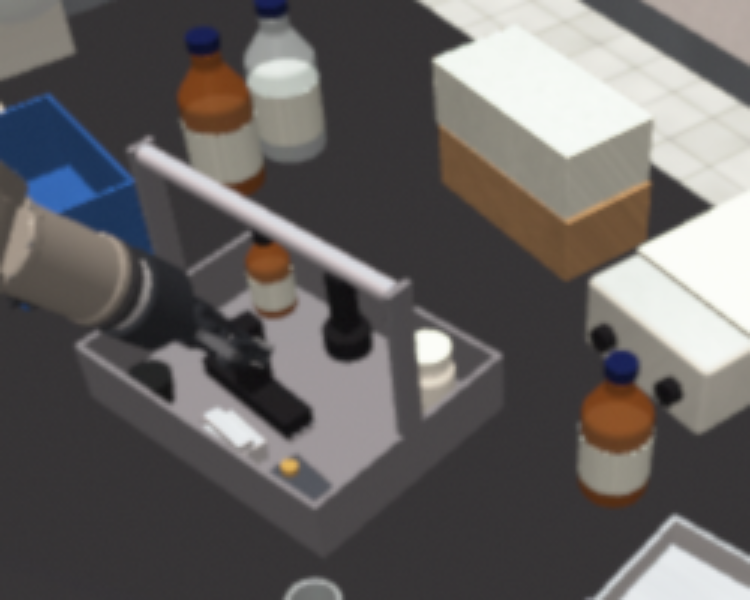

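The side crop shows the scraper held level at about (255,390), already on the near side of the bar, with everything else in place. I'll lift it clear next.

```bash
python3 -m handwheel '[{"slide":[0,18,-21],"angular":[0,0,0],"grip":0},{"slide":[0,36,-42],"angular":[0,0,0],"grip":0},{"slide":[0,54,-63],"angular":[0,0,0],"grip":0},{"slide":[0,71,-84],"angular":[0,0,0],"grip":0},{"slide":[0,71,-84],"angular":[0,0,0],"grip":0},{"slide":[0,71,-84],"angular":[0,0,0],"grip":0}]'
python3 - <<'E'
from sim import *
from h import *
q=robot.get_obs()['joints'].copy(); g=gp(); print(g.round(3),q.round(2))
W=[(g,7,40,0),((.50,.09,.26),-5,40,0),((.57,-.02,.2),-18,40,0),((.59,-.02,.076),-18,40,0)]
path(q,W)
a=rel((.51,.09,.26),-5,40,0,None,True); rel((.585,-.02,.18),-18,40,0,a,True)
E
```

```text
time: 10.2
eef_pos: [0.4916, 0.2361, 0.292]
tool_rot: [0.625, 0.701, 0.256, 0.227]
force: [-1.0, -0.5, -3.2]
gripper_width: 0.0229
[0.526 0.24  0.251] [ 0.38  0.05 -1.09  2.18  0.94  0.51  0.24]
[0.526 0.24  0.251] (7, 40, 0) err 0.0 [0.38, 0.05, -1.09, 2.18, 0.93, 0.5, 0.26]
[0.5  0.09 0.26] (-5, 40, 0) err 0.0 [0.4, -0.18, -0.78, 2.31, 0.51, 0.38, 0.65]
[ 0.57 -0.02  0.2 ] (-18, 40, 0) err 0.0 [0.54, 0.11, -0.8, 2.26, 1.2, 0.45, -0.0]
[ 0.59  -0.02   0.076] (-18, 40, 0) err 0.0 [0.45, 0.45, -0.77, 2.31, 1.86, 0.63, -0.61]
slide [-140.3, -18.7, -28.1] ang [0.001, -0.131, 0.153] |s| 144.0 deg 11.6
slide [-95.3, 13.8, 116.0] ang [0.0, -0.146, 0.174] |s| 151.0 deg 13.0
```

```bash
python3 -m handwheel '[{"slide":[-47,-6,-9],"angular":[0,-0.044,0.051],"grip":0},{"slide":[-94,-12,-19],"angular":[0,-0.087,0.1],"grip":0},{"slide":[-140,-19,-28],"angular":[0,-0.131,0.153],"grip":0},{"slide":[-140,-19,-28],"angular":[0,-0.131,0.153],"grip":0},{"slide":[-140,-19,-28],"angular":[0,-0.131,0.153],"grip":0}]'|sed -n 1,4p
python3 - <<'E'
from h import *
print(gp().round(3),robot.get_obs()['joints'].round(2))
a=rel((.585,-.02,.16),-18,40,0,None,True); rel((.585,-.02,.0775),-18,40,0,a,True)
E
```

```text
time: 10.7
eef_pos: [0.4744, 0.0927, 0.299]
tool_rot: [0.693, 0.635, 0.23, 0.251]
force: [0.6, 1.0, -1.6]
[0.509 0.09  0.258] [ 0.49 -0.17 -0.86  2.3   0.52  0.37  0.65]
slide [-94.9, 3.6, 130.2] ang [-0.003, -0.146, 0.174] |s| 161.0 deg 13.0
slide [0.0, -53.0, 63.2] ang [0.0, 0.0, 0.0] |s| 82.0 deg 0.0
```

```bash
python3 -m handwheel '[{"slide":[-24,1,33],"angular":[0,-0.037,0.044],"grip":0},{"slide":[-48,2,65],"angular":[0,-0.073,0.087],"grip":0},{"slide":[-72,3,98],"angular":[0,-0.11,0.13],"grip":0},{"slide":[-95,4,130],"angular":[-0.003,-0.146,0.174],"grip":0},{"slide":[-95,4,130],"angular":[-0.003,-0.146,0.174],"grip":0},{"slide":[-95,4,130],"angular":[-0.003,-0.146,0.174],"grip":0},{"slide":[-95,4,130],"angular":[-0.003,-0.146,0.174],"grip":0}]'|sed -n 1,4p
python3 - <<'E'
from h import *
print(gp().round(3),robot.get_obs()['joints'].round(2),att(-18,40)[:,2].round(3),rot(robot.get_obs()['tool_rot'])[:,2].round(3))
a=rel((.585,-.02,.0800),-18,40,0,None,True); rel((.585,-.02,.0755),-18,40,0,a,True)
E
```

```text
time: 11.4
eef_pos: [0.5538, -0.0055, 0.2029]
tool_rot: [0.759, 0.554, 0.204, 0.275]
force: [-1.0, 0.8, -2.1]
[ 0.587 -0.016  0.162] [ 0.65  0.27 -0.97  2.26  1.48  0.55 -0.24] [ 0.611 -0.199 -0.766] [ 0.614 -0.192 -0.766]
slide [-4.5, -52.8, 62.2] ang [0.0, -0.007, 0.002] |s| 82.0 deg 0.4
slide [0.0, -2.9, 3.4] ang [0.0, 0.0, 0.0] |s| 5.0 deg 0.0
```

```bash
python3 -m handwheel '[{"slide":[-1,-18,21],"angular":[0,0,0],"grip":0},{"slide":[-2,-35,41],"angular":[0,0,0],"grip":0},{"slide":[-4,-52,62],"angular":[0,0,0],"grip":0},{"slide":[-4,-52,62],"angular":[0,0,0],"grip":0},{"slide":[-4,-52,62],"angular":[0,0,0],"grip":0},{"slide":[-4,-54,64],"angular":[0,0,0],"grip":0},{"slide":[-4,-54,64],"angular":[0,0,0],"grip":0}]'|sed -n 1,4p
python3 - <<'E'
from h import *
print(gp().round(4)); rel((.585,-.02,.0752),-18,40,0,None,True)
E
```

```text
time: 12.1
eef_pos: [0.5535, -0.0109, 0.1221]
tool_rot: [0.759, 0.552, 0.204, 0.278]
force: [-0.2, -0.5, -1.7]
[ 0.5868 -0.0215  0.081 ]
slide [1.1, -5.1, 3.0] ang [0.007, -0.003, 0.001] |s| 6.0 deg 0.4
```

```bash
python3 -m handwheel '[{"slide":[0,-1,1],"angular":[0,0,0],"grip":0},{"slide":[0,-2,3],"angular":[0,0,0],"grip":0},{"slide":[0,-3,4],"angular":[0,0,0],"grip":0},{"slide":[0,-3,4],"angular":[0,0,0],"grip":0},{"slide":[0,-3,4],"angular":[0,0,0],"grip":0}]'
python3 - <<'E'
from h import *
print(gp().round(4)); rel((.585,-.02,.0752),-18,40,0,None,True)
E
```

```text
time: 12.6
eef_pos: [0.5537, -0.0115, 0.1162]
tool_rot: [0.759, 0.552, 0.203, 0.278]
force: [-2.1, -0.6, 4.2]
gripper_width: 0.0234
[ 0.587  -0.0222  0.0752]
slide [1.6, -1.6, -1.7] ang [0.006, -0.002, 0.001] |s| 3.0 deg 0.4
```

```bash
python3 -m handwheel '[{"slide":[0,0,0],"angular":[0,0,0],"grip":0.4},{"slide":[0,0,0],"angular":[0,0,0],"grip":1},{"slide":[0,0,0],"angular":[0,0,0],"grip":1},{"slide":[0,0,0],"angular":[0,0,0],"grip":1},{"slide":[0,0,-30],"angular":[0,0,0],"grip":1},{"slide":[0,0,-70],"angular":[0,0,0],"grip":1},{"slide":[0,0,-110],"angular":[0,0,0],"grip":1},{"slide":[0,0,-110],"angular":[0,0,0],"grip":1}]'
python3 - <<'E'
from sim import *
from pl import pw
from h import *
q=robot.get_obs()['joints'].copy(); g=gp(); print(g.round(3),q.round(2))
W=[(g,-18,40,0),((.587,-.022,.2),-18,0,0),((.587,-.022,.075),-18,0,0),((.587,-.022,.22),-18,0,0),(pw(-.065,.05,.2),13.4,0,0),(pw(-.065,.05,.13),13.4,0,0),(pw(.09,.05,.13),13.4,0,0),(pw(-.065,-.05,.14),13.4,0,0),(pw(.09,-.04,.13),13.4,0,0)]
path(q,W)
rel((.586,-.022,.18),-18,0,0,None,True)
snap('top','top1'); a=cv2.imread('pics/top1.png'); cv2.imwrite('pics/t1.png',cv2.resize(a[140:330,230:480],None,fx=3,fy=3,interpolation=cv2.INTER_CUBIC))
E
```

```text
time: 13.4
eef_pos: [0.4852, 0.0116, 0.2047]
tool_rot: [0.756, 0.553, 0.205, 0.283]
force: [1.0, 0.9, -0.1]
gripper_width: 0.0854
[0.519 0.001 0.164] [ 0.65  0.11 -1.01  2.4   1.46  0.5  -0.35]
[0.519 0.001 0.164] (-18, 40, 0) err 0.0 [0.66, 0.11, -1.01, 2.39, 1.41, 0.49, -0.3]
[ 0.587 -0.022  0.2  ] (-18, 0, 0) err 0.0001 [0.8, 0.56, -1.16, 1.73, 0.55, 1.22, 0.76]
[ 0.587 -0.022  0.075] (-18, 0, 0) err 0.0 [0.72, 0.7, -1.03, 1.83, 0.7, 1.03, 0.65]
[ 0.587 -0.022  0.22 ] (-18, 0, 0) err 0.0 [0.81, 0.54, -1.17, 1.71, 0.53, 1.25, 0.78]
[ 0.5   -0.239  0.2  ] (13.4, 0, 0) err 0.0 [1.35, 0.61, -1.35, 1.81, 0.63, 1.25, 1.63]
[ 0.5   -0.239  0.13 ] (13.4, 0, 0) err 0.0 [1.29, 0.68, -1.27, 1.87, 0.72, 1.15, 1.56]
[ 0.651 -0.203  0.13 ] (13.4, 0, 0) err 0.0 [0.95, 0.83, -1.15, 1.55, 0.78, 1.27, 1.49]
[ 0.523 -0.336  0.14 ] (13.4, 0, 0) err 0.0 [1.32, 0.76, -1.21, 1.7, 0.75, 1.23, 1.72]
[ 0.671 -0.291  0.13 ] (13.4, 0, 0) err 0.0 [0.98, 0.9, -1.12, 1.41, 0.81, 1.33, 1.64]
slide [-1.4, 99.4, 47.5] ang [0.714, -0.0, 0.005] |s| 110.0 deg 40.9
```

View pics/t1.png

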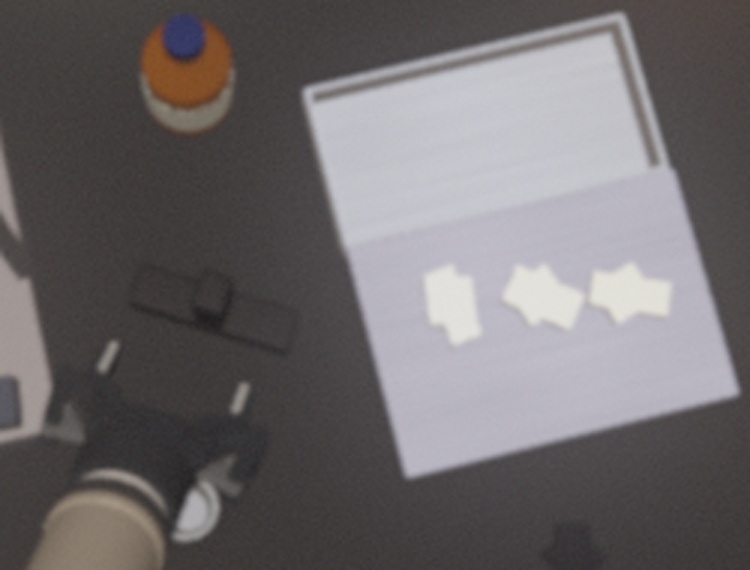

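The top crop shows the scraper standing on the bench at about (213,308), its grip free of the open fingers, with the beaker and shards undisturbed.

```bash
python3 -m handwheel '[{"slide":[0,20,8],"angular":[0.14,0,0],"grip":1},{"slide":[0,40,16],"angular":[0.28,0,0],"grip":1},{"slide":[0,60,24],"angular":[0.42,0,0],"grip":1},{"slide":[-1,80,36],"angular":[0.56,0,0],"grip":1},{"slide":[-1,99,47],"angular":[0.714,0,0],"grip":1},{"slide":[-1,99,47],"angular":[0.714,0,0],"grip":1},{"slide":[-1,99,47],"angular":[0.714,0,0],"grip":1}]'|sed -n 1,4p
python3 - <<'E'
from h import *
print(gp().round(4),robot.get_obs()['joints'].round(2))
Q=np.array([pix('top1',u/3+230-.3,v/3+140-.3,.026) for u,v in [(137,266),(299,310),(288,352),(131,305)]]); print(Q.mean(0).round(4),np.degrees(np.arctan2(*(Q[0]-Q[1])[:2][::-1])).round(1))
rel((.586,-.022,.075),-18,0,0,None,True)
E
```

```text
time: 14.15
eef_pos: [0.5878, -0.0257, 0.2248]
tool_rot: [0.81, 0.587, -0.004, -0.01]
force: [0.5, 0.7, -1.0]
[ 0.5868 -0.0252  0.171 ] [ 0.74  0.56 -1.05  1.74  0.51  1.16  0.8 ]
[ 0.5872 -0.0224  0.026 ] 74.6
slide [2.6, -0.9, 96.0] ang [-0.021, -0.004, -0.002] |s| 96.0 deg 1.2
```

```bash
python3 -m handwheel '[{"slide":[1,0,32],"angular":[-0.02,0,0],"grip":1},{"slide":[2,-1,64],"angular":[-0.02,0,0],"grip":1},{"slide":[3,-1,97],"angular":[-0.02,0,0],"grip":1},{"slide":[3,-1,97],"angular":[-0.02,0,0],"grip":1},{"slide":[3,-1,97],"angular":[-0.02,0,0],"grip":1},{"slide":[3,-1,97],"angular":[-0.02,0,0],"grip":0},{"slide":[3,-1,97],"angular":[-0.02,0,0],"grip":0},{"slide":[3,-1,97],"angular":[-0.02,0,0],"grip":0}]' 100
python3 -m handwheel '[{"slide":[0,0,0],"angular":[0,0,0],"grip":0},{"slide":[0,0,0],"angular":[0,0,0],"grip":0},{"slide":[0,0,0],"angular":[0,0,0],"grip":0},{"slide":[0,0,0],"angular":[0,0,0],"grip":0}]'
python3 - <<'E'
from h import *
from pl import pw
o=robot.get_obs(); T=rot(o['tool_rot']); print(gp().round(4),T.round(3).tolist(),o['joints'].round(2))
print([pw(*a,.06).round(3).tolist() for a in [(0,0)]])
E
```

```text
time: 14.95
eef_pos: [0.5856, -0.0196, 0.1318]
tool_rot: [0.808, 0.589, 0.004, 0.003]
force: [-0.1, 0.4, -0.4]
gripper_width: 0.0438
time: 15.35
eef_pos: [0.5854, -0.0197, 0.1314]
tool_rot: [0.808, 0.589, 0.003, 0.003]
force: [-0.5, -0.5, 5.4]
gripper_width: 0.0231
[ 0.5859 -0.0197  0.0776] [[0.307, 0.952, 0.009], [0.952, -0.307, -0.002], [0.001, 0.009, -1.0]] [ 0.67  0.65 -0.96  1.84  0.64  0.98  0.69]
[[0.575, -0.273, 0.06]]
```

Run:
```python
from h import *
from pl import *
a=cv2.imread('pics/top1.png'); hsv=cv2.cvtColor(a,cv2.COLOR_BGR2HSV)
m=((a.min(2)>195)&(a[...,2].astype(int)>=a[...,0])).astype('uint8'); m[:210]=0;m[270:]=0;m[:,:360]=0;m[:,470:]=0
n,lab,st,ce=cv2.connectedComponentsWithStats(m)
for i in range(1,n):
    if st[i,4]<40: continue
    v,u=np.where(lab==i); Q=np.array([pix('top1',x,y,.059)[:2] for x,y in zip(u,v)])-PC
    px=Q@[c,s]; py=Q@[-s,c]; print(st[i,4],'x',px.min().round(3),px.max().round(3),'y',py.min().round(3),py.max().round(3),'c',px.mean().round(3),py.mean().round(3))
from pl import pw
p=rel((.586,-.02,.17),-18,0,0,None,True); p=rel(pw(-.066,.06,.19),13.4,0,0,p,True)
```

```text
345 x -0.004 0.056 y 0.048 0.086 c 0.027 0.066
373 x -0.011 0.044 y -0.033 0.027 c 0.016 -0.003
362 x -0.018 0.026 y -0.099 -0.037 c 0.004 -0.068
slide [-0.0, 1.5, -92.4] ang [0.009, -0.001, 0.002] |s| 92.0 deg 0.6
slide [-227.0, -20.3, -20.0] ang [0.0, 0.0, -0.548] |s| 229.0 deg 31.4
```

```bash
python3 -m handwheel '[{"slide":[0,0,-45],"angular":[0,0,0],"grip":0},{"slide":[0,0,-92],"angular":[0,0,0],"grip":0},{"slide":[0,1,-105],"angular":[0.009,0,0],"grip":0},{"slide":[0,1,-105],"angular":[0.009,0,0],"grip":0},{"slide":[0,1,-105],"angular":[0.009,0,0],"grip":0}]' | sed -n 1,5p
python3 - <<'E'
from h import *
from pl import pw
print(gp().round(4),robot.get_obs()['joints'].round(2))
p=rel(pw(-.06,.101,.18),13.4,0,0,None,True)
E
```

```text
time: 15.85
eef_pos: [0.5839, -0.0202, 0.2341]
tool_rot: [0.808, 0.589, -0.001, -0.001]
force: [0.2, -0.9, -2.1]
gripper_width: 0.0229
[ 0.5838 -0.0202  0.1802] [ 0.74  0.54 -1.05  1.76  0.5   1.16  0.79]
slide [-188.0, -35.1, 0.2] ang [-0.003, -0.001, -0.546] |s| 191.0 deg 31.3
```

```bash
python3 -m handwheel '[{"slide":[-38,-7,0],"angular":[0,0,-0.11],"grip":0},{"slide":[-75,-14,0],"angular":[0,0,-0.22],"grip":0},{"slide":[-113,-21,0],"angular":[0,0,-0.33],"grip":0},{"slide":[-150,-28,0],"angular":[0,0,-0.44],"grip":0},{"slide":[-188,-35,0],"angular":[0,0,-0.546],"grip":0},{"slide":[-188,-35,0],"angular":[0,0,-0.546],"grip":0},{"slide":[-188,-35,0],"angular":[0,0,-0.546],"grip":0},{"slide":[-188,-35,0],"angular":[0,0,-0.546],"grip":0}]' | sed -n 1,5p
python3 - <<'E'
from h import *
from pl import pw
o=robot.get_obs();print(gp().round(4),o['joints'].round(2),rot(o['tool_rot']).round(3).tolist())
p=rel(pw(-.06,.101,.1285),13.4,0,0,None,True)
E
```

```text
time: 16.65
eef_pos: [0.4936, -0.1867, 0.2342]
tool_rot: [0.619, 0.785, 0.001, -0.002]
force: [-0.6, -0.0, -2.1]
gripper_width: 0.0231
[ 0.4935 -0.1865  0.1803] [ 1.25  0.51 -1.25  1.88  0.53  1.14  1.61] [[-0.233, 0.972, -0.002], [0.972, 0.233, 0.004], [0.004, -0.001, -1.0]]
slide [-1.7, -1.1, 51.8] ang [-0.001, -0.004, 0.001] |s| 52.0 deg 0.2
```

```bash
python3 -m handwheel '[{"slide":[-1,-1,20],"angular":[0,-0.004,0],"grip":0},{"slide":[-2,-1,40],"angular":[0,-0.004,0],"grip":0},{"slide":[-2,-1,50],"angular":[0,-0.004,0],"grip":0},{"slide":[-2,-1,50],"angular":[0,-0.004,0],"grip":0},{"slide":[-2,-1,50],"angular":[0,-0.004,0],"grip":0},{"slide":[-2,-1,50],"angular":[0,-0.004,0],"grip":0}]' | sed -n 1,5p
python3 - <<'E'
from h import *
from pl import pw
o=robot.get_obs();print(gp().round(4),'underside',o['eef_pos'][2]-.1314)
p=rel(pw(-.06,.101,.1285),13.4,0,0,None,True);p=rel(pw(.088,.101,.1285),13.4,0,0,None,True)
E
```

```text
time: 17.25
eef_pos: [0.4942, -0.1896, 0.1861]
tool_rot: [0.619, 0.785, -0.0, 0.001]
force: [0.4, -0.0, -2.6]
gripper_width: 0.0227
[ 0.4943 -0.1897  0.1322] underside 0.054716673808291316
slide [1.5, -1.1, 3.7] ang [0.001, 0.003, 0.001] |s| 4.0 deg 0.2
slide [1.4, 146.9, 3.9] ang [0.001, 0.003, 0.001] |s| 147.0 deg 0.2
```

```bash
python3 -m handwheel '[{"slide":[1,0,3],"angular":[0,0,0],"grip":0},{"slide":[1,8,3],"angular":[0,0,0],"grip":0},{"slide":[1,18,3],"angular":[0,0,0],"grip":0},{"slide":[1,28,3],"angular":[0,0,0],"grip":0},{"slide":[1,38,3],"angular":[0,0,0],"grip":0},{"slide":[1,48,3],"angular":[0,0,0],"grip":0},{"slide":[1,58,3],"angular":[0,0,0],"grip":0},{"slide":[1,68,3],"angular":[0,0,0],"grip":0}]'
python3 - <<'E'
from h import *
from pl import pw
o=robot.get_obs();print(gp().round(4),'underside',o['eef_pos'][2]-.1314)
p=rel(pw(.088,.101,.1295),13.4,0,0,None,True)
E
```

```text
time: 18.05
eef_pos: [0.5602, -0.1729, 0.1821]
tool_rot: [0.62, 0.785, -0.001, 0.001]
force: [-0.1, 0.2, -2.7]
gripper_width: 0.0228
[ 0.5602 -0.173   0.1282] underside 0.05066257067761387
slide [0.6, 78.9, -1.4] ang [-0.0, 0.002, 0.0] |s| 79.0 deg 0.1
```

```bash
python3 -m handwheel '[{"slide":[0,10,-1],"angular":[0,0,0],"grip":0},{"slide":[0,20,-1],"angular":[0,0,0],"grip":0},{"slide":[0,30,-1],"angular":[0,0,0],"grip":0},{"slide":[0,40,-1],"angular":[0,0,0],"grip":0},{"slide":[0,50,-1],"angular":[0,0,0],"grip":0},{"slide":[0,60,-1],"angular":[0,0,0],"grip":0},{"slide":[0,70,-1],"angular":[0,0,0],"grip":0},{"slide":[0,80,-1],"angular":[0,0,0],"grip":0}]'
python3 -m handwheel '[{"slide":[0,4,0],"angular":[0,0,0],"grip":0},{"slide":[0,4,0],"angular":[0,0,0],"grip":0},{"slide":[0,4,0],"angular":[0,0,0],"grip":0}]'|head -2
python3 - <<'E'
from h import *
from pl import *
o=robot.get_obs();g=gp();print(g.round(4),'underside',o['eef_pos'][2]-.1314,'plate x,y',(g[:2]-PC)@[c,s],(g[:2]-PC)@[-s,c])
snap('top','top2'); a=cv2.imread('pics/top2.png'); cv2.imwrite('pics/t2.png',cv2.resize(a[130:310,320:500],None,fx=3,fy=3,interpolation=cv2.INTER_CUBIC))
E
```

```text
time: 18.85
eef_pos: [0.6387, -0.1542, 0.1879]
tool_rot: [0.62, 0.785, -0.001, 0.002]
force: [-5.2, -0.2, 22.5]
gripper_width: 0.023
time: 19.15
eef_pos: [0.6452, -0.1522, 0.1887]
[ 0.6458 -0.1524  0.1348] underside 0.05727621838190097 plate x,y 0.09714212770809044 0.10057461701540252
```

View pics/t2.png

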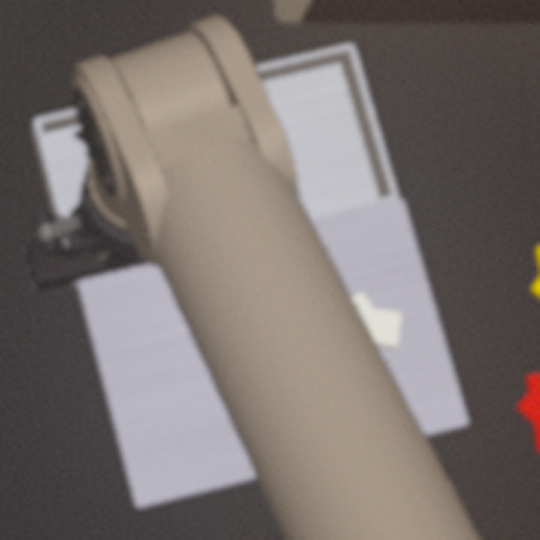

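The arm hides the shard in this view (scraper end at about (55,265)), and the scraper is pushed up 6 mm with about 22 N. Something is under it. I'll read the force and look from the side.

Run:
```python
from h import *
o=robot.get_obs(); print(o['force'],o['moment'])
a=snap('side','side2')['color']; b=snap('wrist','wrist4')['color']
A=cv2.resize(a[210:390,290:490],None,fx=2,fy=2,interpolation=cv2.INTER_CUBIC); B=b[120:480,0:400] 
cv2.imwrite('pics/v.png',np.hstack([A,B]))
```

```text
[-1.57353424  0.7860169  15.76459636] [-0.27379992 -0.18795638 -0.01300016]
```

View pics/v.png

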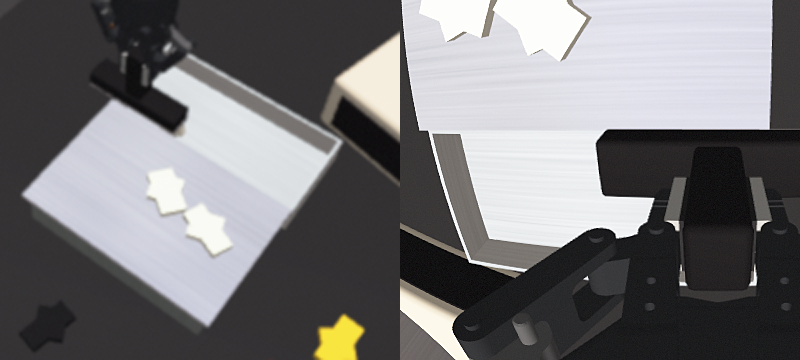

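```bash
python3 -m handwheel '[{"slide":[0,0,-10],"angular":[0,0,0],"grip":0},{"slide":[0,0,-30],"angular":[0,0,0],"grip":0},{"slide":[0,0,-55],"angular":[0,0,0],"grip":0},{"slide":[0,-40,-55],"angular":[0,0,0],"grip":0},{"slide":[0,-85,-55],"angular":[0,0,0],"grip":0},{"slide":[0,-130,-55],"angular":[0,0,0],"grip":0},{"slide":[0,-150,-55],"angular":[0,0,0],"grip":0},{"slide":[0,-150,-55],"angular":[0,0,0],"grip":0}]'
python3 - <<'E'
from h import *
from pl import *
print(gp().round(4))
a=snap('top','top3')['color']; b=snap('side','side3')['color']
A=cv2.resize(a[140:300,320:480],None,fx=2.5,fy=2.5,interpolation=cv2.INTER_CUBIC); B=cv2.resize(b[225:385,300:460],None,fx=2.5,fy=2.5,interpolation=cv2.INTER_CUBIC)
cv2.imwrite('pics/v2.png',np.hstack([A,B]))
E
```

```text
time: 20.1
eef_pos: [0.4919, -0.1902, 0.2379]
tool_rot: [0.621, 0.784, -0.003, -0.0]
force: [0.8, 0.6, -2.7]
gripper_width: 0.0227
[ 0.4916 -0.1905  0.184 ]
```

View pics/v2.png

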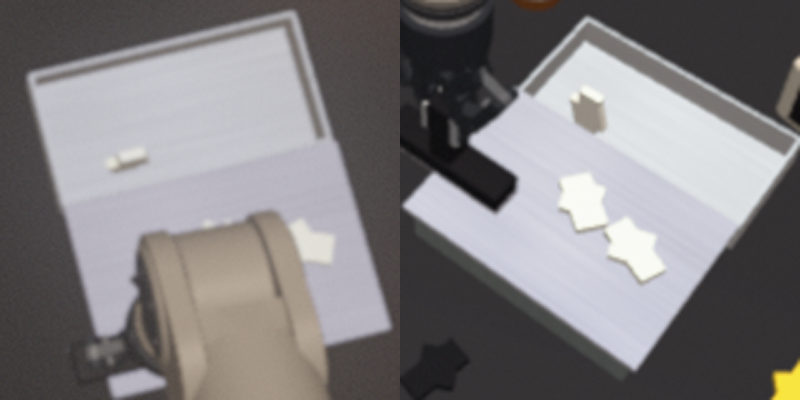

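The right half shows the first piece standing on end inside the pan against the near wall (about (590,108)). The other two are still on the plate at about (583,203) and (635,250). The piece is in the pan, so I'll do push 2 now, finishing a bit faster, and then tip the standing one over.

Run:
```python
from h import *
from pl import *
q=pix('top3',128/2.5+320,158/2.5+140,.062)[:2]-PC; print('standing shard top',q@[c,s],q@[-s,c])
p=rel(pw(-.062,-.036,.185),13.4,0,0,None,True); rel(pw(-.062,-.036,.1305),13.4,0,0,p,True)
```

```text
standing shard top 0.11568377106855271 0.06448794098558659
slide [-136.0, -4.2, 0.4] ang [0.001, 0.003, -0.001] |s| 136.0 deg 0.2
slide [0.0, 0.0, 54.5] ang [0.0, 0.0, 0.0] |s| 54.0 deg 0.0
```

```bash
python3 -m handwheel '[{"slide":[-40,-2,0],"angular":[0,0,0],"grip":0},{"slide":[-85,-4,0],"angular":[0,0.003,0],"grip":0},{"slide":[-136,-4,0],"angular":[0,0.003,0],"grip":0},{"slide":[-136,-4,0],"angular":[0,0.003,0],"grip":0},{"slide":[-136,-4,0],"angular":[0,0.003,0],"grip":0},{"slide":[-136,-4,0],"angular":[0,0.003,0],"grip":0}]' | sed -n 2p
python3 -m handwheel '[{"slide":[0,0,20],"angular":[0,0,0],"grip":0},{"slide":[0,0,38],"angular":[0,0,0],"grip":0},{"slide":[0,0,50],"angular":[0,0,0],"grip":0},{"slide":[0,0,50],"angular":[0,0,0],"grip":0},{"slide":[0,0,50],"angular":[0,0,0],"grip":0},{"slide":[0,0,50],"angular":[0,0,0],"grip":0}]' | sed -n 2,4p
python3 - <<'E'
from h import *
from pl import *
o=robot.get_obs();g=gp();print(g.round(4),'underside',o['eef_pos'][2]-.1314,'plate x,y',(g[:2]-PC)@[c,s],(g[:2]-PC)@[-s,c])
rel(pw(-.062,-.036,.1295),13.4,0,0,None,True)
E
```

```text
eef_pos: [0.5238, -0.3198, 0.2386]
eef_pos: [0.5233, -0.3216, 0.1893]
tool_rot: [0.62, 0.785, 0.001, 0.0]
force: [0.8, 0.1, -1.8]
[ 0.5234 -0.3215  0.1354] underside 0.05786890487875204 plate x,y -0.06113509948227582 -0.03562848673187027
slide [-0.4, -0.8, 5.9] ang [0.001, -0.0, 0.0] |s| 6.0 deg 0.1
```

```bash
python3 -m handwheel '[{"slide":[0,0,3],"angular":[0,0,0],"grip":0},{"slide":[0,0,5],"angular":[0,0,0],"grip":0},{"slide":[0,8,5],"angular":[0,0,0],"grip":0},{"slide":[0,18,5],"angular":[0,0,0],"grip":0},{"slide":[0,28,5],"angular":[0,0,0],"grip":0},{"slide":[0,38,5],"angular":[0,0,0],"grip":0},{"slide":[0,48,5],"angular":[0,0,0],"grip":0},{"slide":[0,58,5],"angular":[0,0,0],"grip":0}]'
python3 - <<'E'
from h import *
from pl import *
o=robot.get_obs();g=gp();print(g.round(4),'underside',o['eef_pos'][2]-.1314,'plate x,y',(g[:2]-PC)@[c,s],(g[:2]-PC)@[-s,c])
rel(pw(.083,-.036,.129),13.4,0,0,None,True)
a=snap('side','side4')['color']
E
```

```text
time: 22.2
eef_pos: [0.5802, -0.3077, 0.1834]
tool_rot: [0.62, 0.785, 0.0, -0.001]
force: [-0.1, -0.4, -2.3]
gripper_width: 0.0233
[ 0.5801 -0.3077  0.1295] underside 0.051971792523350685 plate x,y -0.002727690737166608 -0.035296426607967
slide [-0.7, 85.7, 0.5] ang [-0.0, -0.001, 0.001] |s| 86.0 deg 0.1
```

```bash
python3 -m handwheel '[{"slide":[0,12,0],"angular":[0,0,0],"grip":0},{"slide":[0,26,0],"angular":[0,0,0],"grip":0},{"slide":[0,42,0],"angular":[0,0,0],"grip":0},{"slide":[0,62,0],"angular":[0,0,0],"grip":0},{"slide":[0,85,0],"angular":[0,0,0],"grip":0},{"slide":[0,85,0],"angular":[0,0,0],"grip":0},{"slide":[0,85,0],"angular":[0,0,0],"grip":0}]'
python3 - <<'E'
from h import *
from pl import *
o=robot.get_obs();g=gp();print(g.round(4),'underside',o['eef_pos'][2]-.1314,'plate x,y',(g[:2]-PC)@[c,s],(g[:2]-PC)@[-s,c])
E
python3 -m handwheel '[{"slide":[0,-10,-10],"angular":[0,0,0],"grip":0},{"slide":[0,-40,-30],"angular":[0,0,0],"grip":0},{"slide":[0,-80,-50],"angular":[0,0,0],"grip":0},{"slide":[0,-110,-50],"angular":[0,0,0],"grip":0},{"slide":[0,-145,-50],"angular":[0,0,0],"grip":0},{"slide":[0,-145,-50],"angular":[0,0,0],"grip":0},{"slide":[0,-145,-50],"angular":[0,0,0],"grip":0}]'|sed -n 1,4p
python3 - <<'E'
from h import *
print(gp().round(4))
a=snap('top','top5')['color']; b=snap('side','side5')['color']
A=cv2.resize(a[140:300,320:480],None,fx=2.5,fy=2.5,interpolation=cv2.INTER_CUBIC); B=cv2.resize(b[225:385,300:460],None,fx=2.5,fy=2.5,interpolation=cv2.INTER_CUBIC)
cv2.imwrite('pics/v3.png',np.hstack([A,B]))
E
```

```text
time: 22.95
eef_pos: [0.6626, -0.2874, 0.1832]
tool_rot: [0.619, 0.785, 0.0, -0.001]
force: [-0.6, 0.4, -2.7]
gripper_width: 0.0229
[ 0.6625 -0.2873  0.1293] underside 0.051787582526476666 plate x,y 0.08214407409819344 -0.03461697979356172
time: 23.65
eef_pos: [0.5189, -0.3238, 0.234]
tool_rot: [0.621, 0.784, -0.001, -0.0]
force: [1.4, 0.5, -1.3]
[ 0.5188 -0.3238  0.1801]
```

View pics/v3.png

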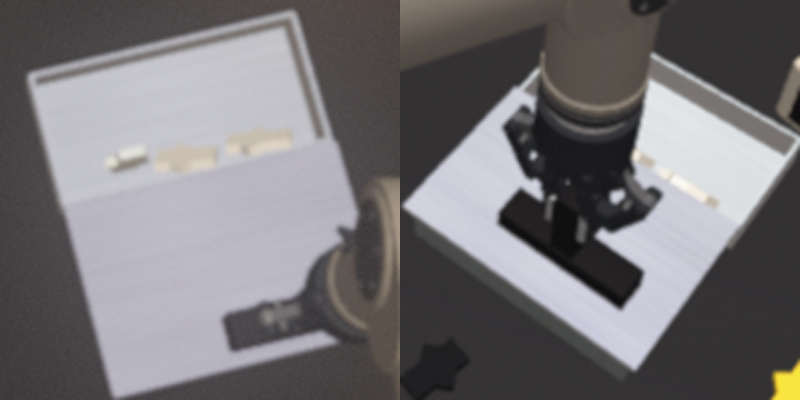

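All three pieces are in the pan and the plate is clear: the first piece stands on end at crop (127,158), and the other two lie along the near wall. That was my last permitted view. I'll tip the standing piece gently with the block so it doesn't stick up above the plate.

Run:
```python
from h import *
from pl import *
p=rel(pw(.02,.098,.18),13.4,0,0,None,True); rel(pw(.02,.098,.131),13.4,0,0,p,True)
```

```text
slide [133.6, 83.7, 0.4] ang [0.001, -0.0, 0.0] |s| 158.0 deg 0.0
slide [0.0, 0.0, 49.0] ang [0.0, 0.0, 0.0] |s| 49.0 deg 0.0
```

```bash
python3 -m handwheel '[{"slide":[33,21,0],"angular":[0,0,0],"grip":0},{"slide":[66,42,0],"angular":[0,0,0],"grip":0},{"slide":[100,63,0],"angular":[0,0,0],"grip":0},{"slide":[134,84,0],"angular":[0,0,0],"grip":0},{"slide":[134,84,0],"angular":[0,0,0],"grip":0},{"slide":[134,84,25],"angular":[0,0,0],"grip":0},{"slide":[134,84,47],"angular":[0,0,0],"grip":0},{"slide":[134,84,47],"angular":[0,0,0],"grip":0}]'|sed -n 2p
python3 -m handwheel '[{"slide":[0,0,0],"angular":[0,0,0],"grip":0},{"slide":[0,0,0],"angular":[0,0,0],"grip":0}]'|sed -n 2,4p
python3 - <<'E'
from h import *
from pl import *
o=robot.get_obs();g=gp();print(g.round(4),'underside',o['eef_pos'][2]-.1314,'plate x,y',(g[:2]-PC)@[c,s],(g[:2]-PC)@[-s,c])
rel(pw(.112,.098,.131),13.4,0,0,None,True)
E
```

```text
eef_pos: [0.57, -0.1714, 0.1839]
eef_pos: [0.5725, -0.1718, 0.188]
tool_rot: [0.619, 0.785, 0.001, 0.0]
force: [-0.1, 0.5, -2.2]
[ 0.5726 -0.1717  0.1341] underside 0.05661408059377229 plate x,y 0.021501888044765185 0.09868123665332795
slide [-0.7, 90.6, 3.3] ang [0.002, -0.001, 0.001] |s| 91.0 deg 0.1
```

```bash
python3 -m handwheel '[{"slide":[-1,0,3],"angular":[0,0,0],"grip":0},{"slide":[-1,20,3],"angular":[0,0,0],"grip":0},{"slide":[-1,40,3],"angular":[0,0,0],"grip":0},{"slide":[-1,55,3],"angular":[0,0,0],"grip":0},{"slide":[-1,65,3],"angular":[0,0,0],"grip":0},{"slide":[-1,73,3],"angular":[0,0,0],"grip":0},{"slide":[-1,81,3],"angular":[0,0,0],"grip":0},{"slide":[-1,90,3],"angular":[0,0,0],"grip":0}]'
python3 -m handwheel '[{"slide":[0,0,0],"angular":[0,0,0],"grip":0}]'
python3 -c "
from h import *
from pl import *
g=gp(); print('plate x',(g[:2]-PC)@[c,s])"
```

```text
time: 25.55
eef_pos: [0.6594, -0.1526, 0.1835]
tool_rot: [0.62, 0.785, -0.0, -0.001]
force: [-0.1, 0.3, -2.0]
gripper_width: 0.0232
time: 25.65
eef_pos: [0.6601, -0.1518, 0.1837]
tool_rot: [0.62, 0.785, 0.001, -0.0]
force: [-0.7, 0.7, -2.8]
gripper_width: 0.0227
plate x 0.11124676356329573
```

```bash
python3 -m handwheel '[{"slide":[0,0,-15],"angular":[0,0,0],"grip":0},{"slide":[0,-20,-20],"angular":[0,0,0],"grip":0},{"slide":[-25,-55,-20],"angular":[0,0,0],"grip":0},{"slide":[-60,-90,-20],"angular":[0,0,0],"grip":0},{"slide":[-98,-130,-20],"angular":[0,0,0],"grip":0},{"slide":[-98,-130,-20],"angular":[0,0,0],"grip":0},{"slide":[-98,-130,-20],"angular":[0,0,0],"grip":0}]'|sed -n 2,4p
python3 - <<'E'
from h import *
from pl import *
print(gp().round(4)); rel(pw(-.015,0,.1276),13.4,0,0,None,True)
def comp(f):
    a=cv2.imread(f'pics/{f}.png'); m=((a.min(2)>150)&((a[...,2].astype(int)-a[...,0])>=3)).astype('uint8')
    m[:150]=0;m[300:]=0;m[:,:325]=0;m[:,480:]=0
    n,l,st,ce=cv2.connectedComponentsWithStats(m)
    for i in range(1,n):
        if st[i,4]>15:
            q=pix(f,*ce[i],.03)[:2]-PC; print(f,st[i].tolist(),'plate',(q@[c,s]).round(3),(q@[-s,c]).round(3))
snap('top','top6'); snap('side','side6'); comp('top5'); comp('top6')
E
```

```text
eef_pos: [0.5539, -0.2811, 0.2041]
tool_rot: [0.622, 0.783, -0.001, -0.0]
force: [0.5, 0.5, -2.3]
[ 0.5538 -0.2811  0.1502]
slide [3.4, 7.1, 22.6] ang [-0.001, 0.0, -0.006] |s| 24.0 deg 0.3
top5 [410, 191, 27, 12, 253] plate 0.11 -0.064
top5 [381, 197, 26, 13, 262] plate 0.11 0.008
top5 [362, 199, 17, 10, 78] plate 0.124 0.062
top6 [357, 179, 20, 25, 318] plate 0.152 0.064
top6 [410, 191, 28, 12, 240] plate 0.111 -0.062
top6 [381, 197, 26, 13, 263] plate 0.11 0.008
```

The standing piece now lies flat (blob area up from 78 to 318 px, at plate x = 0.152, inside the pan). Next I'll set the scraper down.

```bash
python3 -m handwheel '[{"slide":[1,4,10],"angular":[0,0,0],"grip":0},{"slide":[3,7,18],"angular":[0,0,0],"grip":0},{"slide":[3,7,19],"angular":[0,0,0],"grip":0},{"slide":[3,7,20],"angular":[0,0,0],"grip":0},{"slide":[3,7,20],"angular":[0,0,0],"grip":0}]'|sed -n 2,4p
python3 -m handwheel '[{"slide":[0,0,1],"angular":[0,0,0],"grip":0},{"slide":[0,0,2],"angular":[0,0,0],"grip":0},{"slide":[0,0,3],"angular":[0,0,0],"grip":0},{"slide":[0,0,3],"angular":[0,0,0],"grip":0}]'|sed -n 2,4p
```

```text
eef_pos: [0.5617, -0.2729, 0.1832]
tool_rot: [0.619, 0.785, 0.0, -0.001]
force: [-0.1, -0.3, -1.8]
eef_pos: [0.5617, -0.2734, 0.1817]
tool_rot: [0.62, 0.785, 0.0, -0.0]
force: [-2.9, -0.5, 4.9]
```

```bash
python3 -m handwheel '[{"slide":[0,0,0],"angular":[0,0,0],"grip":0.3},{"slide":[0,0,0],"angular":[0,0,0],"grip":1},{"slide":[0,0,0],"angular":[0,0,0],"grip":1},{"slide":[0,0,0],"angular":[0,0,0],"grip":1},{"slide":[0,0,0],"angular":[0,0,0],"grip":1},{"slide":[0,0,-30],"angular":[0,0,0],"grip":1},{"slide":[0,0,-70],"angular":[0,0,0],"grip":1},{"slide":[0,0,-110],"angular":[0,0,0],"grip":1}]'
python3 -m handwheel '[{"slide":[0,-40,-40],"angular":[0,0,0],"grip":1},{"slide":[-50,-60,-80],"angular":[0,0,0],"grip":1},{"slide":[-100,-60,-80],"angular":[0,0,0],"grip":1},{"slide":[-150,-60,-80],"angular":[0,0,0],"grip":1},{"slide":[-200,-60,-80],"angular":[0,0,0],"grip":1},{"slide":[-200,-60,-80],"angular":[0,0,0],"grip":1},{"slide":[-200,-60,-80],"angular":[0,0,0],"grip":1}]'|sed -n 1,4p
python3 - <<'E'
from h import *
from pl import *
a=snap('top','top7')['color']; b=snap('side','side7')['color']
def cc(f,img,mask,z,lo):
    n,l,st,ce=cv2.connectedComponentsWithStats(mask.astype('uint8'))
    for i in range(1,n):
        if st[i,4]>lo:
            q=pix(f,*ce[i],z)[:2]; w=q-PC; print(f,st[i].tolist(),'world',q.round(3),'plate',(w@[c,s]).round(3),(w@[-s,c]).round(3))
roi=np.zeros(a.shape[:2],bool); roi[150:300,325:480]=1
cc('top7',a,roi&(a.min(2)>150)&((a[...,2].astype(int)-a[...,0])>=3),.03,15)
# dark scraper on the plate
pts=np.array([proj('top7',pw(x,y,.05)) for x,y in [(-.088,-.128),(-.088,.128),(.088,.128),(.088,-.128)]]).astype(np.int32)
pm=np.zeros(a.shape[:2],'uint8'); cv2.fillConvexPoly(pm,pts,1)
cc('top7',a,(pm>0)&(a.max(2)<100),.076,30)
# change vs first picture outside plate/arm: caddy and bench
a0=cv2.imread('pics/top0.png'); d=cv2.GaussianBlur(cv2.absdiff(a,a0),(5,5),0).max(2)>25
n,l,st,ce=cv2.connectedComponentsWithStats(d.astype('uint8'))
print('changed',[s.tolist() for s in st[1:] if s[4]>8])
E
```

```text
time: 28.15
eef_pos: [0.5613, -0.2732, 0.2913]
tool_rot: [0.62, 0.785, 0.0, -0.001]
force: [0.7, -0.4, 0.2]
gripper_width: 0.0856
time: 28.85
eef_pos: [0.549, -0.4855, 0.3685]
tool_rot: [0.622, 0.783, 0.001, -0.001]
force: [-0.2, 0.2, 0.4]
top7 [357, 179, 20, 25, 316] world [ 0.708 -0.175] plate 0.152 0.064
top7 [410, 191, 27, 12, 255] world [ 0.696 -0.309] plate 0.11 -0.063
top7 [381, 197, 26, 13, 263] world [ 0.68 -0.24] plate 0.11 0.008
top7 [383, 238, 58, 25, 784] world [ 0.564 -0.27 ] plate -0.01 0.005
changed [[572, 159, 68, 321, 13440], [360, 180, 14, 22, 201], [414, 193, 13, 9, 53], [386, 200, 20, 8, 69], [566, 204, 21, 35, 333], [153, 228, 60, 26, 1072], [372, 228, 81, 37, 1728], [537, 233, 18, 9, 104], [592, 238, 13, 6, 58], [561, 464, 53, 16, 472]]
```

```bash
python3 -c "
from h import *
print(proj('top7',robot.get_obs()['eef_pos']).round(),robot.get_obs()['force']); print(robot.job_done())"
```

```text
[562. 233.] [-0.04786502  0.32622626  0.61120682]
the job is handed in; nothing more can be done
None
```

I took the scraper out from under the caddy handle and pushed all three porcelain pieces off the plate's far end into the catch pan. It now stands upright, block down, on the cleared plate, and I handed the job in at about 29 s.

- **Getting the scraper:** I gripped it with the tool tilted 40°, slid it out from under the bar and lifted it clear. I then set it down on the bench briefly to take it again with the tool vertical for pushing.
- **Pushing:** Two pushes cleared the plate. The first piece landed standing on end in the pan and pushed up on the scraper with about 22 N. I later tipped it flat with the block.
- **Last checks, from a before/after comparison of the top picture:**
  - The three pieces are at 0.152, 0.110 and 0.111 m along the plate's x, all inside the pan. Two of them lie along its near wall and may be leaning rather than flat.
  - The scraper is at about (−0.01, 0.005) m from the plate's centre.
  - In the caddy, only the scraper's old place changed. The beaker and reagent bottle show no change.
  - The other changed patches are at the picture's right edge, around the arm's first and last positions. I took them to be the arm and did not check them separately.
- **Not checked:** I had used all 12 picture views before the tipping and final placing. Those last results rest on measurements by code and the force readings (4.9 N at contact, about 0.7 N at hand-in).

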